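# Feel for the handlebar clamp in the closed parts box

## Robot

A 7-joint arm with a two-finger parallel gripper is mounted at the origin on the work surface. World frame = base frame: x ahead of the robot, y to its left, z up, the work surface at z = 0. Lengths are in m, angles in rad, forces in N, time in s.
With the tool pointing down it reaches from about 0.35 to 0.9 m from the base axis. Payload 8.1 kg.
Tool frame: the origin (TCP) lies midway between the tips of the shut fingers; the grasp point (between the pads) lies arm.grasp_offset behind it (arm.grasp_offset is the distance from the TCP to the grasp point, in m); z points along the fingers, y is the line along which they close (so a half turn about z gives the same grasp; the last joint's range is limited). The gripper opens to 92 mm and grips with 3 to 60 N. Pads are 19 mm wide; open, the fingers measure 130 mm over their backs; the gripper's body (75 mm by 190 mm) begins 47 mm behind the grasp point.
Start: joints at [-1.341, 0.434, 0.025, 1.573, -0.012, 1.134, -0.075], TCP at [0.204, 0.591, 0.227] pointing down, gripper open.
Joint ranges: [-2.62, 2.62], [-0.44, 2.09], [-1.27, 1.32], [0.08, 2.57], [-1.32, 4.46], [0.12, 2], [-2.74, 2.74]. Speed limits (rad/s): [2.22, 2.22, 3.01, 3.01, 3.14, 3.14, 3.14].

## Interface

Orientations are given as a rotation vector (axis times angle).
In Python, from cell import observe, imaging, arm gives the robot as it stands.
- The arm moves only by the tool apply_moves, never from a script. Its argument "commands" is a list of rows, each a list of 5 numbers: the opening in per cent of the stroke, from 0 (shut) to 100 (fully open), then the shift along the world's x, y, z in units of 0.06 m (1.0 is 0.06 m), then the turn about the world's z in units of 0.5 rad (1.0 is 0.5 rad). A call has 1 to 12 rows; each row shifts and turns the commanded pose from where the row before left it; what a row does not reach is not made up. A row lasts 1/8 s, in which the tool goes at most 62.5 mm and 10.7 degrees, less where a joint would pass 70% of its speed; a pose out of reach is approached as far as the arm can. A call with a number of a shift or a turn outside -1 to 1 is refused whole. A call with a gripper value outside its range is refused whole. The fingers move at their own pace and stop on an object; "newtons" is the grip in N (left out, the last holds). Time passes only in rows, so rows that do not move let the fingers close. It gives the time, the measured TCP pose, the force, the opening and the grip force at its end, in the units of the state.
- observe(): the state, without advancing time (a new reading comes with each control period).
- imaging.get_image(name): name is "scene" or "side" or "wrist"; returns (picture, depth): 400x640x3 uint8, red, green, blue; 400x640 float32, m along the optical axis (not along the pixel's ray), 0 where there is no reading.
- imaging.camera_params(name): a dict with "camera_matrix" (3x3 intrinsics, pixels), "origin" and "rotation" of the camera in the world; the wrist camera has in their place "tool_from_camera" (4x4, takes a point from camera to tool coordinates, whose origin is the TCP and whose axes are the flange's). Camera axes: x right, y up, looking along -z (the intrinsics and any distortion apply to the point x, -y, -z); pixel columns grow to the right and rows downward; lengths in m; the calibration is good to about 2 mm. A picture is of the moment at which its call begins: read the wrist's pose just before it. camera_params takes no time and is no camera call.
- arm.sign_off(): hands the job in; it is judged then, once.
The state is a dict: "clock": time; "joints": joint angles; "dq": joint speeds; "joint_efforts": joint torques, N m; "position": TCP position; "ee_rot": TCP orientation; "force": force on the tool from outside, world axes, zero at the start; "ft_torque": the same for the moment, N m; "width": opening from 0.0 (shut) to 1.0 (fully open); "gripper_force": force on a finger pad.
Only numpy, scipy, OpenCV 4.12 (cv2) and the standard library are available. Lean on these libraries where they do the work, as an engineer would, in place of code of your own. Each camera call takes 0.05 s, during which the arm holds its last target. There are 200 camera calls.

## Task

Lift the lid of the grey parts box all the way up until it stays open, then feel around in the back of the box, where the lid hides the floor, for the one aluminium handlebar clamp lying there. Lift the clamp out and set it down gently, without dropping it, on the black pan of the white bench scale. Leave the lid standing open and do not disturb the can, the wrench or the bearing.

Things in the scene. Friction and masses are not known exactly. Their poses are not given: they have to be found in the camera images.
- partsbox: Grey sheet-metal box fixed to the bench: 190 mm (its x) by 230 mm (its y) by 44 mm high, walls and floor 4 mm, no dividers, closed by the grey lid. Origin: centre of the underside; x points from the front (robot side) to the hinge side, y left, z up.
- box_floor (a point): Centre of the box's inner floor. On this floor, untracked, lies the clamp: a flat-sided aluminium block 56 mm long, 26 mm wide, 26 mm high, with a shallow saddle across the top (the middle 26 mm of its length is 19 mm high). It weighs 70 to 120 g.
- back_floor (a point): Middle of the part of the floor that the raised lid hides from above, 37.5 mm behind the floor's centre. The clamp's centre lies within 13 mm of it in the box's x and 75 mm in the box's y, its long side within 0.3 rad of the box's x. Reach in from the robot's side, under the lid, fingers slanting forward about 30 degrees, and feel.
- lid (a joint): Lid hinge, rad: 0 shut, 0.95 fully open against its stop; grows as the front edge rises. May start slightly ajar. Stiff: the lid stays where it is left; about 4 N up at the handle moves it. The lid is a 5 mm plate reaching 192 mm from hinge line to front edge; fully open it slants 0.95 rad above level, rising towards the robot.
- lid_handle (a point): Middle of the handle, a steel bar 10 mm thick, 90 mm long, parallel to the box's y; moves with the lid. Lid shut: 16 mm in front of the lid's edge, 30 mm above the box wall, 208 mm in front of the hinge line. Pinch it from above, fingers closing along the box's x; it can turn between the fingers as the lid rises.
- lid_hinge (a point): Middle of the hinge line, on top of the box's far wall (95 mm along the box's x from its centre, 44 mm above its underside); the line is parallel to the box's y.
- scale: White plastic bench scale fixed to the bench: a shallow tray 160 mm (x) by 180 mm (y) with a rim 28 mm high and 4 mm thick around the pan; a low display strip in front. Origin: centre of the underside.
- pan_top (a point): Centre of the top face of the scale's black rubber-topped pan, 149 mm (x) by 169 mm (y), 20 mm above the bench, 8 mm below the rim.
- pan (a joint): How far the scale's sprung pan is pressed down, m: 0 empty, stop at 0.009; it gives 1 mm per 0.3 N, so the clamp's weight sinks it about 2 to 4 mm.
- can: Bystander: closed white tin can, 60 mm in diameter, 75 mm tall, standing. Origin: centre of its underside. Leave alone.
- wrench: Bystander: steel wrench, 170 mm long, lying flat. Leave alone.
- bearing: Bystander: steel bearing ring, 48 mm in diameter, 14 mm high, lying flat. Origin: centre of its underside. Leave alone.

How it is judged:
By the outcome, as a careful person would: the job done as asked, in the order asked, and still so for the second after the job is handed in, with the robot touching nothing.
It also fails if it takes over 72 s, if anything falls off the work surface, if the arm or the gripper's body presses on something with over 40 N, if the wrist force passes 120 N, or if a joint passes its speed limit or range.

## Working session

There is one attempt and no reset: what is moved stays moved. The work goes in short steps, Python scripts to look and compute and a tool call to move; the robot and the scene stay as the last step left them, time stands still between calls to the robot, and variables do not carry over. Pictures are saved under pics/ and viewed, at most 10 in all, crops included, and the job is handed in when it is done.

Besides the shell and the picture viewer there is one more tool, called after "Call:" as name(argument=value, ...) on one line, values as JSON. apply_moves: Moves the arm, as the interface text tells. Its arguments: {"type":"object","properties":{"commands":{"type":"array"},"newtons":{"type":"number"}},"required":["commands"]}

```bash
ls; mkdir -p pics; cat > h.py <<'E'
import numpy as np, cv2
from cell import observe, imaging, arm
from scipy.spatial.transform import Rotation as R
def cam(name):
    p=imaging.camera_params(name); K=np.array(p['camera_matrix'])
    if name=='wrist':
        s=observe(); T=np.eye(4); T[:3,:3]=R.from_rotvec(s['ee_rot']).as_matrix(); T[:3,3]=s['position']
        T=T@np.array(p['tool_from_camera']); return K,T[:3,:3],T[:3,3],p
    return K,np.array(p['rotation']),np.array(p['origin']),p
def pts(name):
    K,Rm,o,p=cam(name); im,d=imaging.get_image(name)
    v,u=np.mgrid[:d.shape[0],:d.shape[1]]
    c=np.stack([(u-K[0,2])/K[0,0]*d,-(v-K[1,2])/K[1,1]*d,-d],-1)
    P=c@Rm.T+o; P[d==0]=np.nan
    return im,P
def save(im,n): cv2.imwrite('pics/'+n+'.png',im[:,:,::-1])
E
python3 - <<'E'
from h import *
s=observe();print(s, arm.grasp_offset)
for n in ['scene','side','wrist']:
    K,Rm,o,p=cam(n);print(n,K.tolist(),o,{k:v for k,v in p.items() if 'dist' in k})
    im,P=pts(n);save(im,n+'0');np.save(n+'0.npy',P)
a=cv2.imread('pics/scene0.png');b=cv2.imread('pics/side0.png')
cv2.imwrite('pics/both.png',np.vstack([a,b])[:, :][::1] if 0 else cv2.resize(np.vstack([a,b]),(480,600)))
E
```

```text
pics
{'clock': 0.0, 'joints': array([-1.34058854,  0.4352235 ,  0.02497974,  1.57410586, -0.01157484,
        1.13401988, -0.07509858]), 'dq': array([ 0.00066455,  0.00021616, -0.00019263, -0.00100713, -0.00071834,
       -0.00081632, -0.00154857]), 'joint_efforts': array([ 2.67100477e-04, -6.67850447e+01,  9.84825119e-01, -3.14479208e+01,
       -6.06874935e-02,  4.27161204e-02,  1.50317796e-04]), 'position': array([0.2040818 , 0.59018622, 0.22594136]), 'ee_rot': array([-5.20446885e-01, -3.09808432e+00,  2.52768115e-03]), 'force': array([-0.31776094,  0.53310319,  0.10552914]), 'ft_torque': array([0.03968879, 0.03337406, 0.03783335]), 'gripper_force': 0.0, 'width': 0.9965152014411627} 0.0188
scene [[473.826584018622, 0.0, 324.1410560280072], [0.0, 473.826584018622, 199.72587632016644], [0.0, 0.0, 1.0]] [ 1.44610803 -0.68663403  0.89480975] {}Traceback (most recent call last):
  File "<stdin>", line 5, in <module>
  File "h.py", line 14, in pts
    P=c@Rm.T+o; P[d==0]=np.nan
      ~~~~~~^~
ValueError: operands could not be broadcast together with shapes (400,640) (3,)
```

```bash
sed -i "s/return K,np.array(p\['rotation'\]),/return K,R.from_rotvec(p['rotation']).as_matrix() if np.size(p['rotation'])==3 else np.array(p['rotation']),/" h.py
python3 - <<'E'
from h import *
for n in ['scene','side','wrist']:
    K,Rm,o,p=cam(n);print(n,K[0,0],o,p)
    im,P=pts(n);save(im,n+'0');np.save(n+'0.npy',P)
    print(np.nanmedian(P[...,2]))
E
```

```text
scene 473.826584018622 [ 1.44610803 -0.68663403  0.89480975] {'camera_matrix': array([[473.82658402,   0.        , 324.14105603],
       [  0.        , 473.82658402, 199.72587632],
       [  0.        ,   0.        ,   1.        ]]), 'origin': array([ 1.44610803, -0.68663403,  0.89480975]), 'rotation': array([0.85951127, 0.40150695, 0.82583665])}
-0.001691294080585326
side 429.4884384180126 [0.43399419 0.83542179 0.6607402 ] {'camera_matrix': array([[429.48843842,   0.        , 320.89330347],
       [  0.        , 429.48843842, 208.34723814],
       [  0.        ,   0.        ,   1.        ]]), 'origin': array([0.43399419, 0.83542179, 0.6607402 ]), 'rotation': array([ 0.14174942, -1.40857954, -2.63955979])}
-0.000999245767520307
wrist 275.596952924081 [0.1278457  0.61707294 0.38612617] {'camera_matrix': array([[275.59695292,   0.        , 322.61748405],
       [  0.        , 275.59695292, 198.28804487],
       [  0.        ,   0.        ,   1.        ]]), 'tool_from_camera': array([[-2.03566218e-04,  9.55307239e-01,  2.95614677e-01,
         8.07823356e-02],
       [ 9.99998935e-01,  6.21621130e-04, -1.32020902e-03,
         1.63176464e-04],
       [-1.44496556e-03,  2.95614094e-01, -9.55306349e-01,
        -1.60004580e-01],
       [ 0.00000000e+00,  0.00000000e+00,  0.00000000e+00,
         1.00000000e+00]])}
0.002349516518146466
```

View pics/scene0.png

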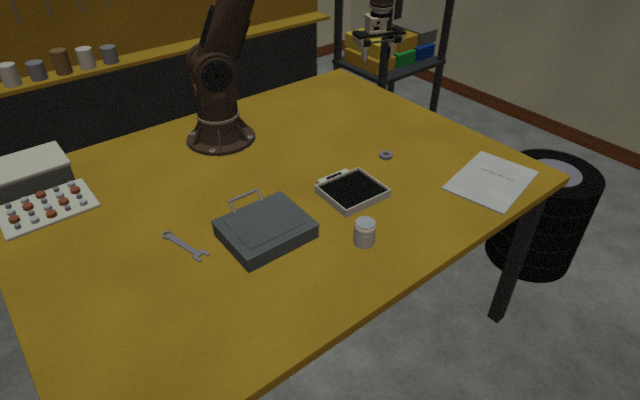

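View pics/side0.png

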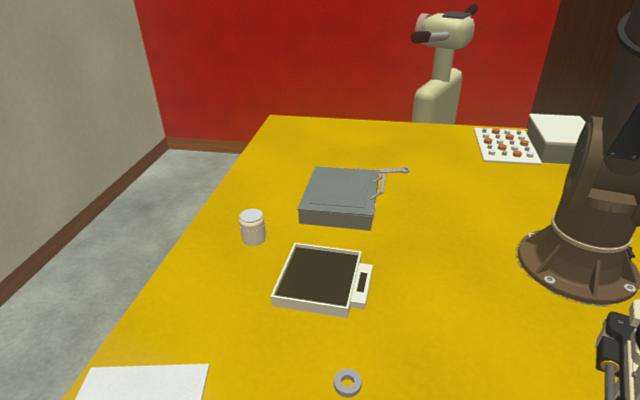

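The scene view shows the shut box at (265,230), handle at (245,200), scale at (352,190), can (364,232), wrench (186,246) and bearing (386,155). The side view has the box at (340,195), the pan at (320,275) and the handle at (380,185).

```bash
python3 - <<'E'
from h import *
for n,roi in [('scene',(150,290,150,420)),('side',(150,330,220,430))]:
    P=np.load(n+'0.npy');im=cv2.imread(f'pics/{n}0.png');hsv=cv2.cvtColor(im,cv2.COLOR_BGR2HSV)
    v,u=np.mgrid[:400,:640]
    r=(v>roi[0])&(v<roi[1])&(u>roi[2])&(u<roi[3])&(hsv[...,1]<110)
    def rep(name,m,deb=0):
        q=P[m&np.isfinite(P[...,2])]; 
        if len(q)<10: print(n,name,len(q));return
        rect=cv2.minAreaRect((q[:,:2]*1000).astype(np.float32))
        print(n,name,len(q),'c',np.round(rect[0],1),'sz',np.round(rect[1],1),'ang',round(rect[2],1),'z',np.round(np.percentile(q[:,2],[5,50,95]),4))
    z=P[...,2]
    def big(m):
        k,l,s,_=cv2.connectedComponentsWithStats(m.astype(np.uint8)); o=np.argsort(-s[1:,4])[:4]+1
        return [l==i for i in o]
    for m in big(r&(z>0.04)&(z<.12)): rep('high',m)
    for m in big(r&(z>0.012)&(z<.036)): rep('mid',m)
    for m in big(r&(z>0.012)&(z<.024)&(hsv[...,2]<60)): rep('pan',m)
    for m in big(r&(z>0.06)&(z<.14)): rep('handle',m)
E
```

```text
scene high 4169 c [ 556.5 -174. ] sz [236.7 219.2] ang 89.2 z [0.0463 0.0507 0.0552]
scene high 429 c [759.6  20.9] sz [57.5 60.5] ang 47.3 z [0.0442 0.0699 0.076 ]
scene mid 2002 c [555.7 148.6] sz [185.  197.4] ang 86.9 z [0.0149 0.0191 0.0267]
scene mid 665 c [ 621.6 -224. ] sz [291.9 147.4] ang 49.5 z [0.013  0.024  0.0349]
scene mid 136 c [773.9   7.3] sz [55.7 22.5] ang 43.9 z [0.0134 0.0246 0.0347]
scene mid 36 c [481.6 389.2] sz [38.6 37.1] ang 44.5 z [0.0122 0.0137 0.0161]
scene pan 1229 c [567.3 150.2] sz [167.2 143.4] ang 86.2 z [0.0155 0.0186 0.0218]
scene pan 334 c [ 622.5 -223.3] sz [290.1 146.6] ang 49.8 z [0.0125 0.0179 0.0236]
scene pan 13 c [474.1 161.2] sz [11.  28.5] ang 4.4 z [0.0148 0.0176 0.019 ]
scene pan 8
scene handle 305 c [760.1  21.4] sz [54.4 60.5] ang 46.8 z [0.0616 0.0729 0.0762]
scene handle 142 c [ 462.5 -173.1] sz [32.9 96.9] ang 0.4 z [0.0626 0.0781 0.0829]
side high 3366 c [ 554.7 -171.3] sz [239.2 213.4] ang 89.2 z [0.0465 0.0507 0.0541]
side high 525 c [757.4  28. ] sz [57.6 58.1] ang 44.7 z [0.0432 0.0677 0.0752]
side mid 5053 c [555.2 151.7] sz [184.9 190.8] ang 86.9 z [0.016  0.0191 0.0269]
side mid 567 c [542.7 -70.4] sz [214.3  94.4] ang 28.1 z [0.0136 0.0245 0.0345]
side mid 182 c [750.4  44. ] sz [57.2 23.4] ang 21.6 z [0.014  0.0243 0.0351]
side mid 2
side pan 1
side pan 1
side handle 352 c [757.3  27.5] sz [56.  56.8] ang 40.3 z [0.0617 0.0732 0.0755]
side handle 104 c [ 461.2 -169.7] sz [101.3  26.6] ang 88.9 z [0.0616 0.0789 0.082 ]
```

Call:
apply_moves(commands=[[100,0.7,-0.7,0,-0.25],[100,0.7,-0.7,0,-0.25],[100,0.7,-0.7,0,-0.25],[100,0.7,-0.7,0,-0.25],[100,0.5,-0.8,0,-0.25],[100,0.4,-0.8,0,-0.25],[100,0.2,-0.8,0,-0.25],[100,0.1,-0.8,0,-0.25],[100,0,-0.8,0,-0.25],[100,0,-0.8,0,-0.23],[100,0,-0.8,0,0],[100,0,0,0,0]])

```text
clock: 1.7
position: [0.444, 0.0831, 0.227]
ee_rot: [2.23, 2.212, -0.0]
force: [-0.2, 0.5, -0.6]
width: 1.001
gripper_force: 0.0
```

Call:
apply_moves(commands=[[60,0,-0.9,-0.2,0],[60,0,-0.9,-0.2,0],[60,0.1,-0.9,-0.2,0],[60,0,-0.9,-0.2,0],[60,0,-0.65,-0.2,0],[60,0,0,0,0],[60,0,0,0,0]])

```text
clock: 2.58
position: [0.4505, -0.1672, 0.1666]
ee_rot: [-2.222, -2.22, -0.0]
force: [1.2, 0.0, 0.2]
width: 0.6
gripper_force: 0.0
```

```bash
python3 - <<'E'
from h import *
s=observe();print(s['position'],s['joints'])
im,P=pts('wrist');save(im,'w1');np.save('w1.npy',P)
hsv=cv2.cvtColor(im,cv2.COLOR_RGB2HSV)
q=P[np.isfinite(P[...,2])&(P[...,2]>.062)&(P[...,2]<.1)&(P[...,0]<.48)&(P[...,0]>.42)&(P[...,1]<-.1)&(P[...,1]>-.24)]
print(len(q),np.percentile(q,[2,50,98],axis=0))
for yy in (-.21,-.19,-.17,-.15,-.13):
    k=q[abs(q[:,1]-yy)<.006]; 
    if len(k):print(yy,np.round(np.percentile(k,[5,50,95],axis=0),4).tolist())
q=P[(P[...,2]>.04)&(P[...,2]<.06)]
print(np.percentile(q,[1,50,99],axis=0))
E
```

```text
[ 0.45053346 -0.16717262  0.16660003] [-0.25178583  0.29414677  0.62479014  2.02993947 -0.22168481  0.88346724
  0.49321476]
1324 [[ 0.44753661 -0.21727255  0.06384212]
 [ 0.45402547 -0.16492943  0.0829415 ]
 [ 0.47335769 -0.12258672  0.08513854]]
-0.21 [[0.4475, -0.2155, 0.0644], [0.4563, -0.2126, 0.0813], [0.4712, -0.2049, 0.0846]]
-0.19 [[0.4475, -0.1954, 0.0809], [0.4523, -0.19, 0.0835], [0.4562, -0.1847, 0.085]]
-0.17 [[0.4476, -0.1753, 0.0804], [0.4523, -0.1699, 0.0834], [0.457, -0.1643, 0.085]]
-0.15 [[0.4486, -0.1552, 0.0816], [0.4532, -0.1497, 0.0836], [0.4569, -0.1444, 0.0848]]
-0.13 [[0.4493, -0.1348, 0.0647], [0.4567, -0.1278, 0.0817], [0.4742, -0.1243, 0.0848]]
[[ 0.47000923 -0.2408812   0.05033377]
 [ 0.56355623 -0.12994017  0.05407027]
 [ 0.66011325 -0.05732286  0.056621  ]]
```

View pics/w1.png

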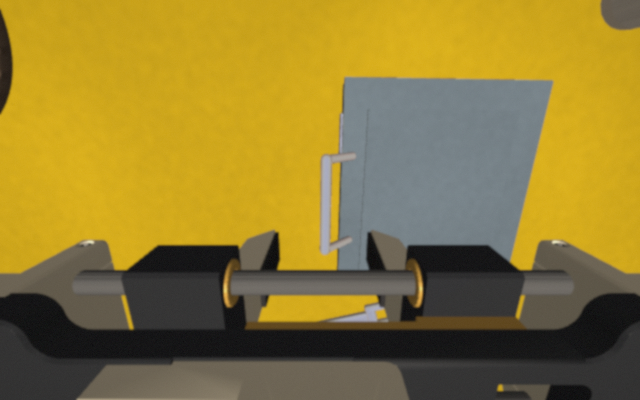

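The wrist view shows the handle bar at pixel (325,205), between the fingers and above the lid's front edge.

Call:
apply_moves(commands=[[60,0.03,-0.05,-0.5,0],[60,0,0,-0.5,0],[60,0,0,-0.5,0],[60,0,0,-0.22,0],[60,0,0,0,0],[0,0,0,0,0],[0,0,0,0,0],[0,0,0,0,0],[0,0,0,0,0]], newtons=20)

```text
clock: 3.75
position: [0.4522, -0.1713, 0.0638]
ee_rot: [2.223, 2.219, 0.001]
force: [-0.2, -0.9, -0.3]
width: 0.213
gripper_force: 0.0
```

Call:
apply_moves(commands=[[0,0,0,0,0],[0,0,0,0,0],[0,0,0,0,0]])

```text
clock: 4.12
position: [0.453, -0.1713, 0.0638]
ee_rot: [2.222, 2.218, 0.001]
force: [5.4, 1.6, -1.2]
width: 0.102
gripper_force: 20.0
```

Call:
apply_moves(commands=[[0,0.07,0,0.32,0],[0,0.1,0,0.31,0],[0,0.13,0,0.3,0],[0,0.15,0,0.28,0],[0,0.18,0,0.27,0],[0,0.2,0,0.25,0],[0,0,0,0,0]])

```text
clock: 5.0
position: [0.4999, -0.172, 0.1676]
ee_rot: [-2.223, -2.216, 0.004]
force: [-6.7, -0.9, 6.0]
width: 0.099
gripper_force: 20.0
```

Call:
apply_moves(commands=[[0,0.23,0,0.23,0],[0,0.25,0,0.21,0],[0,0.26,0,0.19,0],[0,0.28,0,0.16,0],[0,0.1,0,0.05,0],[0,0,0,0,0]])

```text
clock: 5.75
position: [0.5641, -0.173, 0.2182]
ee_rot: [-2.223, -2.211, 0.008]
force: [-19.4, 1.2, 21.1]
width: 0.101
gripper_force: 20.0
```

Call:
apply_moves(commands=[[0,-0.05,0,0,0],[30,0,0,0,0],[30,0,0,0,0],[30,0,0,0.3,0],[40,0,0,0.8,0],[40,0,0,0.8,0],[40,0,0,0,0]])

```text
clock: 6.62
position: [0.5675, -0.1721, 0.3351]
ee_rot: [2.22, 2.216, 0.005]
force: [0.9, -0.7, -0.6]
width: 0.4
gripper_force: 0.0
```

```bash
python3 - <<'E'
from h import *
s=observe();print(s['position'],s['joints'],s['force'])
for n in ['scene','side']:
    im,P=pts(n);save(im,n+'1');np.save(n+'1.npy',P)
# lid plane from side+scene
for n in ['scene','side']:
    P=np.load(n+'1.npy')
    m=(abs(P[...,1]+.172)<.09)&(P[...,0]>.53)&(P[...,0]<.66)&(P[...,2]>.06)&(P[...,2]<.2)
    q=P[m]; 
    if len(q)>20:
        A=np.c_[q[:,0],np.ones(len(q))]; k=np.linalg.lstsq(A,q[:,2],rcond=None)[0]; print(n,len(q),k,np.arctan(-k[0]))
E
```

```text
[ 0.56754246 -0.17206789  0.33511922] [-0.26187833  0.34287462  0.66126884  1.52556011 -0.21467875  1.34067783
  0.41706301] [ 0.89779258 -0.73112438 -0.60744287]
scene 4108 [-1.37007544  0.96083878] 0.9402924108996253
side 623 [-1.36181646  0.95557924] 0.9374104980729643
```

View pics/side1.png

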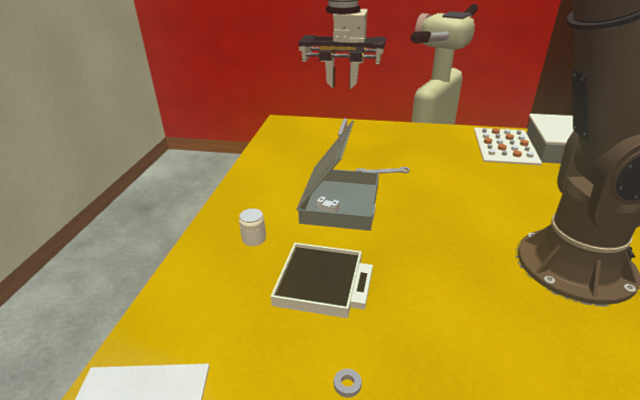

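The side view shows the lid standing open, and the light clamp is visible on the floor at about pixel (328,202).

```bash
python3 - <<'E'
from h import *
P=np.load('side1.npy');im=cv2.imread('pics/side1.png')
c=im[180:220,300:360]
cv2.imwrite('pics/crop.png',cv2.resize(im[160:240,280:400],(720,480),interpolation=cv2.INTER_CUBIC))
g=im.min(-1); v,u=np.mgrid[:400,:640]
m=(g>120)&(v>190)&(v<215)&(u>308)&(u<350)
q=P[m];print(len(q),np.round(np.percentile(q,[2,25,50,75,98],axis=0),4).tolist())
rect=cv2.minAreaRect((q[q[:,2]>.018][:,:2]*1000).astype(np.float32));print(rect, q[:,2].max())
for r in range(192,214,1):
    print(r,[ (u_,int(g[r,u_])) for u_ in range(312,346,3)])
E
```

```text
783 [[nan, nan, nan], [nan, nan, nan], [nan, nan, nan], [nan, nan, nan], [nan, nan, nan]]
((586.3363647460938, -105.77171325683594), (94.89207458496094, 87.7149887084961), 89.08645629882812) nan
192 [(312, 88), (315, 123), (318, 123), (321, 122), (324, 124), (327, 123), (330, 124), (333, 124), (336, 124), (339, 125), (342, 124), (345, 125)]
193 [(312, 110), (315, 122), (318, 124), (321, 122), (324, 122), (327, 124), (330, 125), (333, 126), (336, 124), (339, 124), (342, 126), (345, 125)]
194 [(312, 117), (315, 123), (318, 124), (321, 122), (324, 123), (327, 125), (330, 124), (333, 125), (336, 125), (339, 125), (342, 125), (345, 125)]
195 [(312, 125), (315, 125), (318, 122), (321, 127), (324, 123), (327, 125), (330, 123), (333, 126), (336, 127), (339, 126), (342, 126), (345, 127)]
196 [(312, 125), (315, 124), (318, 121), (321, 164), (324, 143), (327, 125), (330, 124), (333, 125), (336, 125), (339, 128), (342, 127), (345, 126)]
197 [(312, 126), (315, 124), (318, 126), (321, 211), (324, 200), (327, 125), (330, 125), (333, 126), (336, 127), (339, 127), (342, 127), (345, 126)]
198 [(312, 1
[... 1657 characters left out ...]
318, 126), (321, 120), (324, 127), (327, 124), (330, 122), (333, 120), (336, 107), (339, 123), (342, 128), (345, 129)]
210 [(312, 121), (315, 125), (318, 127), (321, 118), (324, 135), (327, 123), (330, 123), (333, 123), (336, 108), (339, 127), (342, 127), (345, 127)]
211 [(312, 88), (315, 107), (318, 118), (321, 125), (324, 126), (327, 121), (330, 126), (333, 125), (336, 109), (339, 127), (342, 127), (345, 127)]
212 [(312, 74), (315, 76), (318, 75), (321, 89), (324, 99), (327, 110), (330, 126), (333, 125), (336, 109), (339, 127), (342, 129), (345, 128)]
213 [(312, 74), (315, 74), (318, 72), (321, 74), (324, 76), (327, 76), (330, 84), (333, 90), (336, 111), (339, 119), (342, 126), (345, 125)]
```

View pics/crop.png

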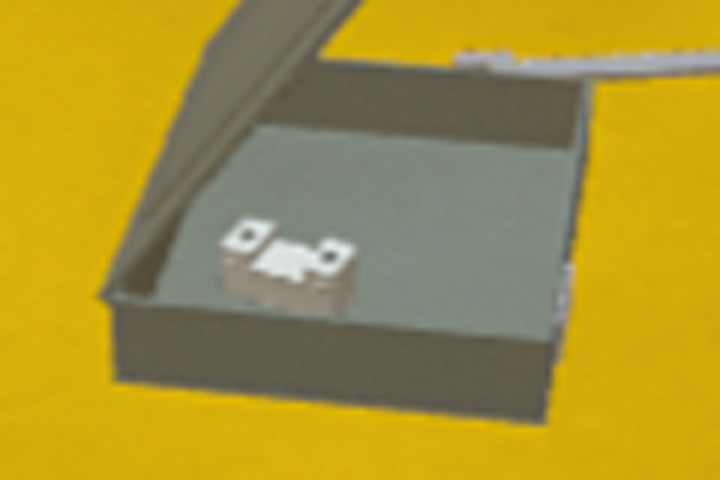

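```bash
cat >> h.py <<'E'
def ray(name,uv,z):
    K,Rm,o,p=cam(name); d=Rm@np.array([(uv[0]-K[0,2])/K[0,0],-(uv[1]-K[1,2])/K[1,1],-1]); return o+d*(z-o[2])/d[2]
E
python3 - <<'E'
from h import *
c=[(240,217),(357,241),(345,278),(221,249)]
W=np.array([ray('side',(280+x/6,160+y/6),.030) for x,y in c]);print(W*1000, W.mean(0)*1000)
print(np.linalg.norm(np.roll(W,-1,0)-W,axis=1)*1000)
l=(W[1]+W[2]-W[0]-W[3])/2;print('ang',np.arctan2(l[1],l[0]))
# box walls: top corners of the near wall
for x,y in [(105,295),(552,340),(588,80)]: print(ray('side',(280+x/6,160+y/6),.044)*1000)
P=np.load('side1.npy'); q=P[196:206,318:339].reshape(-1,3);q=q[np.isfinite(q[:,2])];q=q[(q[:,2]>.015)];print(len(q),np.median(q,0),q[:,2].max())
s=observe();M=R.from_rotvec(s['ee_rot']).as_matrix();print(M)
E
```

```text
[[ 618.93039395 -151.90307413   30.        ]
 [ 562.94960965 -139.74850129   30.        ]
 [ 564.03455575 -108.86179572   30.        ]
 [ 622.67571084 -123.88026244   30.        ]] [ 592.14756755 -131.0984084    30.        ]
[57.28509275 30.90575495 60.53378736 28.27198921]
ang 2.9088231014288715
[661.25586156 -59.16985969  44.        ]
[469.18723738 -54.54706311  44.        ]
[ 468.57733144 -279.44910081   44.        ]
134 [ 0.60116996 -0.13098913  0.02576382] 0.03150752063768247
[[ 1.60931010e-03  9.99998705e-01 -1.09293540e-05]
 [ 9.99998670e-01 -1.60930715e-03  2.64746009e-04]
 [ 2.64728078e-04 -1.13553979e-05 -9.99999965e-01]]
```

Call:
apply_moves(commands=[[40,0,0,0.2,0.34],[40,0,0,0.2,0.34],[40,0,0,0.2,0.34],[40,0,0,0,0.34],[40,0.5,-0.1,0,0.34],[40,0.5,-0.1,0,0.34],[40,0.5,-0.1,0,0.34],[40,0.5,-0.1,0,0.34],[40,0.5,-0.1,0,0],[40,0.5,-0.1,0,0],[40,0.5,-0.1,0,0],[40,0.5,-0.1,0,0]])

```text
clock: 8.22
position: [0.8067, -0.219, 0.3653]
ee_rot: [-0.333, -3.121, -0.002]
force: [1.2, -0.5, -0.3]
width: 0.402
gripper_force: 0.0
```

Call:
apply_moves(commands=[[40,0.5,-0.11,0,0],[40,0.5,-0.11,0,0],[40,0.5,-0.11,0,0],[40,0,0,0,0]])

```text
clock: 8.72
position: [0.844, -0.2399, 0.3666]
ee_rot: [0.389, 3.094, 0.011]
force: [0.0, -1.5, 0.2]
width: 0.398
gripper_force: 0.0
```

```bash
cat > st.py <<'E'
from h import *
s=observe();M=R.from_rotvec(s['ee_rot']).as_matrix();z=M[:,2]
print('t',round(s['clock'],2),'p',np.round(s['position'],4),'j',np.round(s['joints'],3),'F',np.round(s['force'],1),'w',round(s['width'],3))
print('tool x',np.round(M[:,0],3),'y',np.round(M[:,1],3),'z',np.round(z,3),'tilt',np.degrees(np.arccos(-z[2])))
E
python3 st.py
```

```text
t 8.72 p [ 0.844  -0.2399  0.3666] j [ 0.175  1.055  0.908  0.136 -0.866  1.979  1.608] F [ 0.  -1.5  0.2] w 0.398
tool x [-0.969  0.247 -0.022] y [0.247 0.969 0.01 ] z [ 0.024  0.004 -1.   ] tilt 1.3872648887900896
```

Call:
apply_moves(commands=[[40,0.9,-0.2,0,0],[40,0.9,-0.2,0,0],[40,0.9,-0.2,0,0],[40,0.9,-0.2,0,0],[40,0,0,0,0]])

```text
clock: 9.35
position: [0.9238, -0.2475, 0.3097]
ee_rot: [0.374, 2.962, 0.023]
force: [-0.9, -0.1, 0.5]
width: 0.399
gripper_force: 0.0
```

```bash
python3 st.py
```

```text
t 9.35 p [ 0.9238 -0.2475  0.3097] j [ 0.192  1.155  1.306  0.086 -1.311  1.811  1.589] F [-0.9 -0.1  0.5] w 0.399
tool x [-0.957  0.248 -0.152] y [0.246 0.969 0.035] z [ 0.156 -0.004 -0.988] tilt 8.956969464855316
```

Call:
apply_moves(commands=[[40,-0.5,0.1,0,0],[40,-0.5,0.1,0,0],[40,0,0,0,0]])

```text
clock: 9.72
position: [0.8822, -0.24, 0.3173]
ee_rot: [0.386, 2.952, 0.026]
force: [1.5, 0.4, -0.0]
width: 0.4
gripper_force: 0.0
```

```bash
python3 st.py
```

```text
t 9.72 p [ 0.8822 -0.24    0.3173] j [-0.053  1.042  1.292  0.625 -1.126  1.702  1.864] F [ 1.5  0.4 -0. ] w 0.4
tool x [-0.953  0.257 -0.16 ] y [0.254 0.966 0.039] z [ 0.165 -0.004 -0.986] tilt 9.488164207003209
```

Call:
apply_moves(commands=[[40,0.9,-0.3,0.3,0],[40,0.9,-0.3,0.3,0],[40,0.9,-0.3,0.3,0],[40,0.9,-0.3,0.3,0],[40,0.9,-0.3,0.3,0],[40,0.9,-0.3,0.3,0],[40,0,0,0,0]])

```text
clock: 10.6
position: [1.0006, -0.2857, 0.3279]
ee_rot: [0.358, 2.734, -0.028]
force: [-0.8, 0.6, -0.7]
width: 0.395
gripper_force: 0.0
```

```bash
python3 st.py
```

```text
t 10.6 p [ 1.0006 -0.2857  0.3279] j [ 0.209  1.153  1.128  0.083 -1.137  1.569  1.592] F [-0.8  0.6 -0.7] w 0.395
tool x [-0.895  0.244 -0.374] y [0.252 0.967 0.029] z [ 0.369 -0.068 -0.927] tilt 22.04177893870383
```

Call:
apply_moves(commands=[[40,0.9,-0.35,0.3,0],[40,0.9,-0.35,0.3,0],[40,0.9,-0.35,0.3,0],[40,0.9,-0.35,0.3,0],[40,0,0,0,0]])

```text
clock: 11.22
position: [1.0612, -0.3208, 0.3314]
ee_rot: [0.339, 2.563, -0.065]
force: [-0.5, 0.2, -0.2]
width: 0.394
gripper_force: 0.0
```

```bash
python3 st.py
```

```text
t 11.22 p [ 1.0612 -0.3208  0.3314] j [ 0.226  1.181  1.127  0.083 -1.145  1.368  1.61 ] F [-0.5  0.2 -0.2] w 0.394
tool x [-0.818  0.227 -0.529] y [0.254 0.967 0.023] z [ 0.517 -0.115 -0.848] tilt 31.961101372213086
```

Call:
apply_moves(commands=[[60,-0.3,0.1,0.3,0],[60,-0.6,0.2,0.3,0],[60,-0.8,0.3,0.3,0],[60,-0.8,0.3,0.3,0],[60,-0.8,0.3,0.3,0],[60,-0.8,0.3,0.3,0],[60,-0.8,0.3,0.2,0],[60,-0.8,0.3,0,0],[60,-0.8,0.3,0,0],[60,-0.8,0.3,0,0],[60,-0.8,0.3,0,0],[60,0,0,0,0]])

```text
clock: 12.72
position: [0.6061, -0.1506, 0.4487]
ee_rot: [0.351, 2.599, -0.046]
force: [1.2, 0.4, 0.8]
width: 0.598
gripper_force: 0.0
```

```bash
python3 st.py
```

```text
t 12.72 p [ 0.6061 -0.1506  0.4487] j [-1.062 -0.101  1.147  1.742  0.173  0.927  1.343] F [1.2 0.4 0.8] w 0.598
tool x [-0.835  0.239 -0.495] y [0.256 0.966 0.034] z [ 0.486 -0.099 -0.868] tilt 29.759500685462644
```

Call:
apply_moves(commands=[[60,-0.7,0.25,0,0],[60,-0.7,0.25,0,0],[60,-0.7,0.25,0,0],[60,0,0,-0.7,0],[60,0,0,-0.7,0],[60,0,0,-0.7,0],[60,0,0,-0.7,0],[60,0,0,-0.7,0],[60,0,0,0,0]])

```text
clock: 13.85
position: [0.4801, -0.1063, 0.235]
ee_rot: [0.354, 2.606, -0.062]
force: [0.2, 0.4, 0.9]
width: 0.598
gripper_force: 0.0
```

```bash
python3 st.py; python3 - <<'E'
from h import *
im,P=pts('wrist');save(im,'w2');np.save('w2.npy',P)
im,P=pts('scene');np.save('scene2.npy',P);save(im,'scene2')
m=(abs(P[...,1]+.172)<.09)&(P[...,0]>.53)&(P[...,0]<.66)&(P[...,2]>.06)&(P[...,2]<.19)
q=P[m];k=np.polyfit(q[:,0],q[:,2],1);print(len(q),k,np.arctan(-k[0]))
E
```

```text
t 13.85 p [ 0.4801 -0.1063  0.235 ] j [-0.902 -0.179  0.863  2.351  0.584  0.467  0.821] F [0.2 0.4 0.9] w 0.598
tool x [-0.839  0.238 -0.49 ] y [0.261 0.965 0.022] z [ 0.478 -0.11  -0.871] tilt 29.3730386594509
3822 [-1.3796615   0.96668614] 0.94360909714862
```

View pics/w2.png

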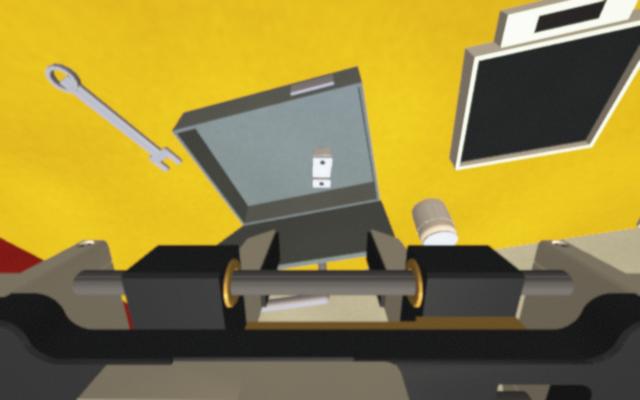

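The tilted wrist view looks under the lid; the clamp shows at about pixel (321,170), aligned with the fingers. I measure it.

```bash
python3 - <<'E'
from h import *
P=np.load('w2.npy');im=cv2.imread('pics/w2.png');g=im.min(-1)
v,u=np.mgrid[:400,:640]
m=(g>140)&(v>140)&(v<195)&(u>305)&(u<338)
vv,uu=np.nonzero(m);print(len(vv),vv.min(),vv.max(),uu.min(),uu.max())
box=cv2.boxPoints(cv2.minAreaRect(np.c_[uu,vv].astype(np.float32)));print(box)
W=np.array([ray('wrist',b,.030) for b in box]);print(W*1000,W.mean(0)*1000)
q=P[m];print(np.round(np.nanpercentile(q,[2,50,98],axis=0),4))
E
```

```text
1096 141 189 306 335
[[306. 141.]
 [335. 141.]
 [335. 189.]
 [306. 189.]]
[[ 543.40908546 -139.19481842   30.        ]
 [ 554.20172868 -101.9463276    30.        ]
 [ 642.63731194 -122.69885816   30.        ]
 [ 629.56462981 -166.5285843    30.        ]] [ 592.45318897 -132.59214712   30.        ]
[[ 0.5607 -0.1632  0.0054]
 [ 0.5888 -0.1344  0.0246]
 [ 0.6468 -0.1137  0.0333]]
```

```bash
python3 - <<'E'
from h import *
P=np.load('w2.npy');im=cv2.imread('pics/w2.png').astype(int);g=im.min(-1)
v,u=np.mgrid[:400,:640]
m=(g>185)&(v>140)&(v<195)&(u>305)&(u<338)
vv,uu=np.nonzero(m);print(len(vv),vv.min(),vv.max(),uu.min(),uu.max())
box=cv2.boxPoints(cv2.minAreaRect(np.c_[uu,vv].astype(np.float32)))
W=np.array([ray('wrist',b,.030) for b in box]);print(box.tolist(),W*1000,W.mean(0)*1000)
q=P[m&(P[...,2]>.017)&(P[...,2]<.037)];r=cv2.minAreaRect((q[:,:2]*1000).astype(np.float32));print(r,np.nanmax(q[:,2]))
E
```

```text
488 157 187 312 331
[[311.0646057128906, 186.8369140625], [312.7292175292969, 156.87384033203125], [331.5046081542969, 157.91693115234375], [329.8399963378906, 187.8800048828125]] [[ 627.27842713 -157.51862486   30.        ]
 [ 571.50545351 -138.19750861   30.        ]
 [ 580.73186387 -113.25354453   30.        ]
 [ 637.89120602 -129.92191115   30.        ]] [ 604.35173763 -134.72289729   30.        ]
((595.8748168945312, -133.7108154296875), (25.58374786376953, 57.564605712890625), 73.3869857788086) 0.03392217495368999
```

Call:
apply_moves(commands=[[60,0.33,-0.075,-0.6,0],[60,0.33,-0.075,-0.6,0],[60,0.33,-0.075,-0.6,0],[60,0.33,-0.075,-0.6,0],[60,0.33,-0.075,-0.6,0],[60,0,0,0,0]])

```text
clock: 14.7
position: [0.5337, -0.0917, 0.1521]
ee_rot: [0.309, 2.615, -0.002]
force: [-0.7, -0.2, -0.2]
width: 0.598
gripper_force: 0.0
```

```bash
python3 st.py; python3 - <<'E'
from h import *
im,P=pts('side');save(cv2.resize(im[80:240,260:420],(640,640))[:600],'side3')
E
```

```text
t 14.7 p [ 0.5337 -0.0917  0.1521] j [-0.479  0.199  0.618  2.355 -0.754  0.154  2.156] F [-0.7 -0.2 -0.2] w 0.598
tool x [-0.848  0.218 -0.484] y [0.219 0.974 0.056] z [ 0.483 -0.058 -0.874] tilt 29.125693634717084
```

View pics/side3.png

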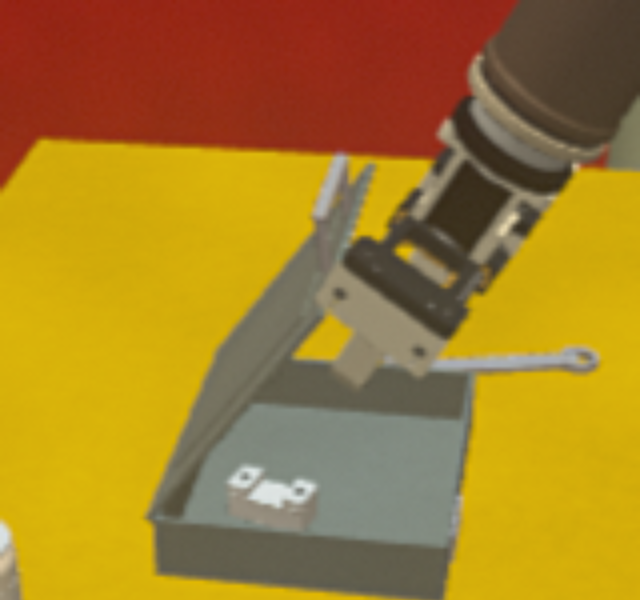

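The side view shows the gripper close under the lid, short of the commanded point because the wrist passed near a singularity. No contact; I move on slowly.

Call:
apply_moves(commands=[[60,0,-0.1,-0.15,0],[60,0,-0.1,-0.15,0],[60,0.05,-0.1,-0.15,0],[60,0.05,-0.1,-0.15,0],[60,0,0,0,0]])

```text
clock: 15.38
position: [0.5401, -0.1159, 0.1208]
ee_rot: [0.308, 2.62, -0.003]
force: [-0.5, 0.1, 0.8]
width: 0.602
gripper_force: 0.0
```

```bash
python3 st.py
```

```text
t 15.38 p [ 0.5401 -0.1159  0.1208] j [-0.214  0.275  0.396  2.347 -1.289  0.119  2.736] F [-0.5  0.1  0.8] w 0.602
tool x [-0.851  0.217 -0.479] y [0.218 0.974 0.054] z [ 0.479 -0.058 -0.876] tilt 28.825023204598033
```

```bash
cat > kin.py <<'E'
from h import *
from scipy.optimize import least_squares
D=[([-1.34058854,.4352235,.02497974,1.57410586,-.01157484,1.13401988,-.07509858],[.2040818,.59018622,.22594136],[-.520446885,-3.09808432,.00252768]),
([-.25178583,.29414677,.62479014,2.02993947,-.22168481,.88346724,.49321476],[.45053346,-.16717262,.16660003],[-2.222,-2.22,0]),
([-.26187833,.34287462,.66126884,1.52556011,-.21467875,1.34067783,.41706301],[.56754246,-.17206789,.33511922],[2.22,2.216,.005]),
([.175,1.055,.908,.136,-.866,1.979,1.608],[.844,-.2399,.3666],[.389,3.094,.011]),
([.192,1.155,1.306,.086,-1.311,1.811,1.589],[.9238,-.2475,.3097],[.374,2.962,.023]),
([-.053,1.042,1.292,.625,-1.126,1.702,1.864],[.8822,-.24,.3173],[.386,2.952,.026]),
([.209,1.153,1.128,.083,-1.137,1.569,1.592],[1.0006,-.2857,.3279],[.358,2.734,-.028]),
([.226,1.181,1.127,.083,-1.145,1.368,1.61],[1.0612,-.3208,.3314],[.339,2.563,-.065]),
([-1.062,-.101,1.147,1.742,.173,.927,1.343],[.6061,-.1506,.4487],[.351,2.599,-.046]),
([-.902,-.179,.863,2.351,.584,.467,.821],[.4801,-.1063,.235],[.354,2.606,-.062]),
([-.479,.199,.618,2.355,-.754,.154,2.156],[.5337,-.0917,.1521],[.309,2.615,-.002]),
([-.214,.275,.396,2.347,-1.289,.119,2.736],[.5401,-.1159,.1208],[.308,2.62,-.003])]
Z=lambda a:R.from_euler('z',a).as_matrix(); Y=lambda a:R.from_euler('y',a).as_matrix()
def fk(q,p,full=False):
    s=p['s'];o=p['v'];A=np.eye(3);x=np.zeros(3)
    def tz(d):
        nonlocal x; x=x+A@np.array(d)
    A=A@Z(s[0]*q[0]+o[0]);tz([0,0,o[1]]);A=A@Y(q[1]+o[9]);A=A@Z(s[1]*q[2]+o[2]);tz([o[3],0,o[4]])
    A=A@Y(q[3]+o[10]);tz([o[5],0,o[6]]);A=A@Z(s[2]*q[4]+o[11]);A=A@Y(q[5]+o[12]);A=A@Z(s[3]*q[6]+o[7]);tz([0,0,o[8]])
    return x,A
def fit():
    import itertools,pickle
    best=None
    for s in itertools.product([1,-1],repeat=4):
      for o7 in (0,np.pi/2,np.pi,-np.pi/2):
        f=lambda v:np.concatenate([np.r_[(fk(q,dict(s=s,v=v))[0]-P)*3,R.from_matrix(fk(q,dict(s=s,v=v))[1].T@R.from_rotvec(r).as_matrix()).as_rotvec()*.6] for q,P,r in D])
        v0=np.array([0 if s[0]==-1 else 2.58,.35,0,0,.42,0,.4,o7,.3,0,0,0,0])
        if np.abs(f(v0)[3:6]).max()>.5: continue
        r=least_squares(f,v0,max_nfev=60)
        if best is None or r.cost<best[0]: best=(r.cost,s,r.x); print(s,o7,r.cost)
    pickle.dump(dict(s=best[1],v=best[2]),open('kin.pkl','wb'));print(np.round(best[2],4))
    for q,P,r in D:
        x,A=fk(q,dict(s=best[1],v=best[2]));print(np.round((x-P)*1000,1),np.round(R.from_matrix(A.T@R.from_rotvec(r).as_matrix()).magnitude(),3))
if __name__=='__main__': fit()
E
timeout 300 python3 kin.py
```

```text
(1, 1, 1, 1) 1.5707963267948966 7.685344247645195
(1, 1, -1, 1) 1.5707963267948966 7.476962877171143
(1, -1, 1, 1) 1.5707963267948966 6.485916287932515
(1, -1, 1, -1) 1.5707963267948966 5.826460130588684
(-1, 1, 1, 1) 1.5707963267948966 3.7638787638756477
(-1, 1, 1, -1) 1.5707963267948966 3.623450012823048
(-1, 1, -1, -1) 1.5707963267948966 2.260757254538297
(-1, -1, -1, -1) 1.5707963267948966 0.00760231346623285
[-4.9900e-02  3.1760e-01 -2.5300e-02 -1.0000e-03  5.3200e-01 -9.1000e-03
  4.4020e-01  1.5072e+00  3.9130e-01  1.2900e-02 -5.2000e-03  1.5800e-02
 -6.9000e-03]
[-10.    8.9  -1.2] 0.016
[-0.9 10.6 -5.2] 0.021
[-1.8  6.8  1.2] 0.015
[-3.3  7.5  2.4] 0.016
[-1.3  0.2 -3.5] 0.025
[-6.3 -8.2  2.6] 0.028
[ 1.7 -2.7  0.4] 0.035
[ 3.3 -5.8  2.2] 0.044
[-10.5  -6.1  11.4] 0.034
[-5.   8.5  1.6] 0.037
[ 3.5 -0.2 -5. ] 0.05
[ 7.1  0.2 -6.9] 0.053
```

```bash
cat > ik.py <<'E'
from kin import *
import pickle
p=pickle.load(open('kin.pkl','rb'))
lo=np.array([-2.62,-.44,-1.27,.08,-1.32,.12,-2.74]);hi=np.array([2.62,2.09,1.32,2.57,4.46,2,2.74])
def Rt(az,t,flip=0):
    A=Z(az)@Y(np.pi-t)   # z tilted forward; x-> back, y->y
    return A
def sols(P,az,t,n=40,seed=0):
    rng=np.random.default_rng(seed);out=[]
    T=Rt(az,t)
    def f(q):
        x,A=fk(q,p);return np.r_[(x-P)*3,R.from_matrix(A.T@T).as_rotvec()]
    for _ in range(n):
        r=least_squares(f,rng.uniform(lo,hi),bounds=(lo,hi),max_nfev=80)
        if r.cost<2e-5: out.append((np.min(np.minimum(r.x-lo,hi-r.x)),r.x))
    return sorted(out,key=lambda a:-a[0])
E
cat > run.py <<'E'
from ik import *
for P in ([.598,-.133,.013],[.51,-.11,.15]):
    for t in (20,25,30,35):
        S=sols(P,-.25,np.radians(t),25); print(P,t,len(S))
        for m,q in S[:5]: print('   ',round(m,2),np.round(q,2))
E
timeout 400 python3 run.py; python3 -c "
from ik import *
A=Rt(-.25,.5);print(A)"
```

```text
[0.598, -0.133, 0.013] 20 8
    0.37 [ 0.75  0.68 -0.81  2.14  1.42  0.49  0.2 ]
    0.11 [-0.14  0.57  0.37  2.14 -1.07  0.23  2.5 ]
    0.06 [ 0.34  0.55 -0.25  2.14  0.92  0.18  0.6 ]
    0.05 [ 0.98  0.94 -1.22  2.14  1.6   0.87  0.13]
    0.03 [ 0.    0.54  0.18  2.14 -0.69  0.15  2.15]
[0.598, -0.133, 0.013] 25 12
    0.26 [ 0.66  0.63 -0.67  2.22  1.79  0.38 -0.2 ]
    0.14 [ 0.95  0.87 -1.13  2.22  1.78  0.76 -0.06]
    0.08 [ 0.41  0.55 -0.34  2.22  1.91  0.2  -0.38]
    0.01 [ 1.01  0.98 -1.26  2.22  1.79  0.91 -0.02]
    0.01 [ 0.31  0.54 -0.21  2.22  2.06  0.13 -0.54]
[0.598, -0.133, 0.013] 30 7
    0.28 [ 0.83  0.75 -0.92  2.29  2.06  0.61 -0.39]
    0.27 [ 0.88  0.8  -1.    2.29  2.03  0.68 -0.33]
    0.23 [ 0.51  0.59 -0.48  2.29  2.34  0.35 -0.78]
    0.17 [ 0.38  0.56 -0.31  2.29  2.54  0.29 -1.01]
    0.13 [ 0.28  0.55 -0.18  2.29  2.75  0.25 -1.25]
[0.598, -0.133, 0.013] 35 9
    0.21 [ 0.7   0.69 -0.72  2.36  2.42  0.6  -0.79]
    0.21 [ 0.43  0.6  -0.37  2.36  2.71  0.47 -1.16]
    0.21 [ 0.8   0.75 -0.86  2.36  2.33  0.68 -0.65]
    0.21 [-0.08  0.59  0.26  2.36
[... 648 characters left out ...]
54]
[0.51, -0.11, 0.15] 30 11
    0.13 [ 1.01  0.2  -1.    2.41  1.25  0.25  0.24]
    0.1 [ 0.92  0.18 -0.89  2.41  1.18  0.22  0.3 ]
    0.09 [ 0.89  0.17 -0.86  2.41  1.17  0.21  0.32]
    0.03 [-0.57  0.16  0.76  2.41 -0.91  0.15  2.37]
    0.02 [ 0.6   0.13 -0.53  2.41  0.93  0.14  0.54]
[0.51, -0.11, 0.15] 35 8
    0.07 [ 0.83  0.16 -0.79  2.49  2.03  0.19 -0.55]
    0.03 [ 0.6   0.13 -0.53  2.49  2.19  0.15 -0.71]
    0.02 [ 0.56  0.13 -0.49  2.49  2.22  0.14 -0.74]
    0.01 [ 1.2   0.3  -1.26  2.49  1.81  0.38 -0.32]
    0.0 [ 0.41  0.12 -0.33  2.49  2.35  0.12 -0.88]
[[-0.85030065  0.24740396  0.46452136]
 [ 0.2171174   0.96891242 -0.11861178]
 [-0.47942554  0.         -0.87758256]]
```

```bash
cat > sim.py <<'E'
from ik import *
def jac(q):
    x,A=fk(q,p);J=np.zeros((6,7));e=1e-5
    for i in range(7):
        d=q.copy();d[i]+=e;y,B=fk(d,p);J[:3,i]=(y-x)/e;J[3:,i]=R.from_matrix(B@A.T).as_rotvec()/e
    return x,A,J
vmax=.7*np.array([2.22,2.22,3.01,3.01,3.14,3.14,3.14])/8
def sim(q,rows,lam=.02,it=8,log=False):
    q=np.array(q,float)
    for r in rows:
        x,A=fk(q,p);X=x+np.array(r[1:4])*.06;T=Z(r[4]*.5)@A;q0=q.copy()
        for _ in range(it):
            x,A,J=jac(q);e=np.r_[X-x,R.from_matrix(T@A.T).as_rotvec()]
            dq=J.T@np.linalg.solve(J@J.T+lam**2*np.eye(6),e)
            q=np.clip(q+dq,lo+.003,hi-.003)
        d=q-q0;k=np.max(np.abs(d)/vmax);q=q0+d/max(1,k)
        if log: print(np.round(fk(q,p)[0],3),np.round(q,2))
    return q
def show(q):
    x,A=fk(q,p);z=A[:,2];print(np.round(x,3),np.round(q,3),'tilt',round(np.degrees(np.arccos(-z[2])),1),'az',round(np.arctan2(-A[0,1],A[1,1]),2),'rollz',round(A[2,1],3))
E
cat > t.py <<'E'
from sim import *
h1=[[100,.7,-.7,0,-.25]]*4+[[100,.5,-.8,0,-.25],[100,.4,-.8,0,-.25],[100,.2,-.8,0,-.25],[100,.1,-.8,0,-.25],[100,0,-.8,0,-.25],[100,0,-.8,0,-.23],[100,0,-.8,0,0]]+[[0,0,-.9,-.2,0]]*2+[[0,.1,-.9,-.2,0],[0,0,-.9,-.2,0],[0,0,-.65,-.2,0]]
q=sim(D[0][0],h1);show(q);print('act',np.round(D[1][0],2))
h2=[[40,0,0,.2,.34]]*3+[[40,0,0,0,.34]]+[[0,.5,-.1,0,.34]]*4+[[0,.5,-.1,0,0]]*4
q=sim(D[2][0],h2+[[0,.5,-.11,0,0]]*3);show(q);print('act',D[3][0])
q=sim(D[3][0],[[0,.9,-.2,0,0]]*4);show(q);print('act',D[4][0])
q=sim(D[7][0],[[0,-.3,.1,.3,0],[0,-.6,.2,.3,0]]+[[0,-.8,.3,.3,0]]*4+[[0,-.8,.3,.2,0]]+[[0,-.8,.3,0,0]]*4);show(q);print('act',D[8][0])
q=sim(D[8][0],[[0,-.7,.25,0,0]]*3+[[0,0,0,-.7,0]]*5);show(q);print('act',D[9][0])
q=sim(D[9][0],[[0,.33,-.075,-.6,0]]*5);show(q);print('act',D[10][0])
E
python3 t.py
```

```text
[ 0.44  -0.16   0.165] [-0.267  0.288  0.662  2.035 -0.23   0.901  0.523] tilt 0.2 az -1.59 rollz -0.002
act [-0.25  0.29  0.62  2.03 -0.22  0.88  0.49]
[ 0.813 -0.251  0.142] [ 0.278  1.325  0.25   0.083 -0.337  1.997  1.415] tilt 15.6 az -0.43 rollz 0.056
act [0.175, 1.055, 0.908, 0.136, -0.866, 1.979, 1.608]
[ 0.666 -0.376 -0.112] [ 0.635  1.674  0.599  0.083 -1.002  1.997  0.509] tilt 40.5 az -1.59 rollz -0.248
act [0.192, 1.155, 1.306, 0.086, -1.311, 1.811, 1.589]
[ 0.607 -0.145  0.449] [-1.143 -0.031  1.268  1.737  0.076  0.911  1.449] tilt 29.4 az -0.24 rollz -0.013
act [-1.062, -0.101, 1.147, 1.742, 0.173, 0.927, 1.343]
[ 0.47  -0.111  0.25 ] [-0.909 -0.248  0.878  2.349  0.632  0.503  0.823] tilt 30.0 az -0.28 rollz 0.006
act [-0.902, -0.179, 0.863, 2.351, 0.584, 0.467, 0.821]
[ 0.527 -0.085  0.129] [-0.326  0.208  0.443  2.362 -0.601  0.143  1.998] tilt 27.2 az -0.25 rollz 0.027
act [-0.479, 0.199, 0.618, 2.355, -0.754, 0.154, 2.156]
```

```bash
cat > plan.py <<'E'
from sim import *
def path(x0,a0,wps,step=.045,ts=.16):
    """wps: (r,az,z,yawaz); cylindrical interpolation; rows"""
    rows=[];r=np.hypot(x0[0],x0[1]);c=np.array([r,np.arctan2(x0[1],x0[0]),x0[2],a0])
    for w in wps:
        w=np.array(w,float);d=w-c;L=np.hypot(np.hypot(d[0],d[2]),d[1]*max(r,w[0]));n=int(max(1,np.ceil(max(L/step,abs(d[3])/ts))))
        P=lambda c:np.array([c[0]*np.cos(c[1]),c[0]*np.sin(c[1]),c[2]])
        for i in range(n):
            a=c+d*i/n;b=c+d*(i+1)/n;rows.append([60,*np.round((P(b)-P(a))/.06,2),round(d[3]/n/.5,2)])
        c=w;r=w[0]
    return rows
def yaz(q): A=fk(q,p)[1];return np.arctan2(-A[0,1],A[1,1])
E
cat > t2.py <<'E'
from plan import *
import itertools
q0=np.array([-.214,.275,.396,2.347,-1.287,.123,2.734])
q0=sim(q0,[[60,-.15,.03,.4,0]]*5);show(q0)
q0=sim(q0,[[60,-.15,.03,.4,0]]*4);show(q0)
for rin,rout,zi,zo,azl,yf in itertools.product((.5,.6),(.75,.9),(.35,.5),(.4,.6),(1.2,-1.5),(0,1)):
    w=[(rin,-.22,zi,-.25),(rin,azl,zi,-.25+yf*(azl+.25)),(rout,azl,zo,-.25+yf*(azl+.25)),(rout,-.22,zo,-.25),(rin,-.22,zi,-.25)]
    for d in (0,1):
        ww=w if not d else [w[0],w[3],w[2],w[1],w[0]]
        rows=path(fk(q0,p)[0],yaz(q0),ww);q=sim(q0,rows,it=3)
        x,A=fk(q,p);er=np.linalg.norm(x-np.array([rin*np.cos(.22),-rin*np.sin(.22),zi]))
        if q[2]<.45: print(rin,rout,zi,zo,azl,yf,d,len(rows),'q',np.round(q,2),'err',round(er,3),'tilt',round(np.degrees(np.arccos(-A[2,2]))),'j3',round(q[2],2))
E
timeout 500 python3 t2.py
```

```text
[ 0.512 -0.095  0.208] [-1.098  0.051  1.245  2.32  -0.206  0.323  1.67 ] tilt 28.5 az -0.23 rollz 0.022
[ 0.477 -0.08   0.281] [-0.967 -0.282  0.865  2.254  0.492  0.642  0.959] tilt 27.2 az -0.22 rollz 0.034
0.5 0.75 0.35 0.4 1.2 0 0 54 q [ 0.08 -0.2   0.07  2.11  0.01  0.75  1.47] err 0.002 tilt 27 j3 0.07
0.5 0.75 0.35 0.4 -1.5 0 0 51 q [-1.56 -0.44  0.44  1.01  2.65  2.    2.06] err 0.945 tilt 93 j3 0.44
0.5 0.75 0.35 0.4 -1.5 0 1 51 q [ 0.64 -0.31 -0.56  2.16 -0.28  0.8   0.89] err 0.116 tilt 27 j3 -0.56
0.5 0.75 0.35 0.4 -1.5 1 0 51 q [-1.63 -0.44  0.43  1.09  1.53  1.33  1.17] err 0.785 tilt 89 j3 0.43
0.5 0.75 0.35 0.4 -1.5 1 1 51 q [-0.1  -0.1   0.03  2.07  0.01  0.81  1.56] err 0.116 tilt 21 j3 0.03
0.5 0.75 0.35 0.6 1.2 0 0 58 q [ 0.14 -0.19  0.04  2.13 -0.14  0.72  1.62] err 0.024 tilt 29 j3 0.04
0.5 0.75 0.35 0.6 -1.5 0 0 55 q [-1.36 -0.44  0.32  1.52  2.71  2.    1.97] err 0.911 tilt 120 j3 0.32
0.5 0.75 0.35 0.6 -1.5 0 1 55 q [ 0.5  -0.21 -0.39  2.12  0.01  0.75  0.78] err 0.015 tilt 28 j3 -0.39
0.5 0.75 0.35 0.6 -1.5 1 0 55 q [-1.53 -0.44  0.3   1.55  1.51  1.82  0.6
[... 3164 characters left out ...]
 0.9 0.35 0.6 -1.5 0 1 66 q [ 2.03  2.09 -0.21  1.86 -1.32  0.84  2.74] err 0.719 tilt 77 j3 -0.21
0.6 0.9 0.35 0.6 -1.5 1 0 66 q [-1.54 -0.44  0.16  1.61  1.67  2.    0.84] err 0.601 tilt 81 j3 0.16
0.6 0.9 0.5 0.4 1.2 0 0 70 q [-0.22  0.01  0.36  1.7   0.13  0.98  1.39] err 0.067 tilt 27 j3 0.36
0.6 0.9 0.5 0.4 -1.5 0 1 66 q [ 0.06 -0.06  0.09  1.64 -0.01  1.1   0.99] err 0.014 tilt 26 j3 0.09
0.6 0.9 0.5 0.6 -1.5 0 0 66 q [-1.26 -0.44  0.28  1.18  3.77  2.    2.74] err 1.086 tilt 107 j3 0.28
0.6 0.9 0.5 0.6 -1.5 0 1 66 q [ 2.17  2.09 -0.01  1.93 -1.25  1.22  1.64] err 0.795 tilt 89 j3 -0.01
0.6 0.9 0.5 0.6 -1.5 1 0 66 q [-1.56 -0.44  0.17  1.23  1.86  2.    1.11] err 0.586 tilt 80 j3 0.17
```

```bash
cat > t3.py <<'E'
from plan import *
import itertools
q0=np.array([-.214,.275,.396,2.347,-1.287,.123,2.734])
q0=sim(q0,[[60,-.15,.03,.4,0]]*9)
def descend(q,label):
    x=fk(q,p)[0];rows=path(x,yaz(q),[(.49,-.22,.235,-.25)]);q=sim(q,rows,it=3)
    x=fk(q,p)[0];a=fk(q,p)[1];z=a[:,2]
    T=np.array([.596,-.133,.013]);s=np.linalg.norm(T-x)
    n=10;q2=sim(q,[[60,*((T-x)/.06/n),0]]*n,it=4);print(label,'start');show(q);print('  end err',np.round((fk(q2,p)[0]-T)*1000,0));show(q2)
for zi,azl in ((.5,1.2),(.4,1.2),(.45,1.5)):
  q=q0
  for k in range(3):
    if k: descend(q,(zi,azl,k))
    w=[(.5,-.22,zi,-.25),(.5,azl,zi,-.25),(.75,azl,.4,-.25),(.75,-.22,.4,-.25),(.5,-.22,zi,-.25)]
    rows=path(fk(q,p)[0],yaz(q),w,step=.052);q=sim(q,rows,it=3);print(len(rows))
  descend(q,(zi,azl,3))
E
timeout 500 python3 t3.py
```

```text
52
(0.5, 1.2, 1) start
[ 0.479 -0.105  0.234] [ 0.156 -0.085  0.005  2.318 -0.042  0.433  1.537] tilt 27.2 az -0.25 rollz 0.034
  end err [-82.  40. -29.]
[ 0.514 -0.093 -0.016] [ 0.269  0.53  -0.128  2.259 -0.201  0.123  1.719] tilt 14.1 az -0.23 rollz 0.078
48
(0.5, 1.2, 2) start
[ 0.476 -0.12   0.238] [ 1.583 -0.239 -1.267  2.269 -0.43   0.565  1.906] tilt 24.5 az -0.29 rollz -0.01
  end err [ -85. -125.   41.]
[ 0.511 -0.258  0.054] [ 0.744  0.446 -0.497  2.303  1.672  0.293 -0.252] tilt 25.7 az -0.58 rollz -0.011
50
(0.5, 1.2, 3) start
[ 0.479 -0.107  0.235] [ 0.923  0.671 -1.028  1.578  0.267  1.521  1.229] tilt 25.8 az -0.26 rollz 0.231
  end err [-0.  0. -0.]
[ 0.596 -0.133  0.013] [ 0.714  1.059 -0.853  1.369  0.469  1.356  1.23 ] tilt 25.8 az -0.26 rollz 0.231
48
(0.4, 1.2, 1) start
[ 0.477 -0.106  0.234] [ 0.122 -0.088  0.037  2.319 -0.028  0.435  1.519] tilt 27.2 az -0.25 rollz 0.034
  end err [-81.  43. -29.]
[ 0.515 -0.09  -0.016] [ 0.267  0.53  -0.128  2.259 -0.232  0.123  1.743] tilt 14.2 az -0.23 rollz 0.083
46
(0.4, 1.2, 2) start
[ 0.477 -0.111  0.236] [ 1.556 -0.20
[... 540 characters left out ...]
6  0.442  1.581] tilt 27.2 az -0.24 rollz 0.034
  end err [-84.  32. -30.]
[ 0.512 -0.101 -0.017] [ 0.258  0.53  -0.112  2.259 -0.098  0.123  1.62 ] tilt 13.7 az -0.23 rollz 0.058
53
(0.45, 1.5, 2) start
[ 0.476 -0.116  0.236] [ 1.536 -0.175 -1.267  2.253 -0.306  0.566  1.805] tilt 23.2 az -0.26 rollz -0.008
  end err [-34. -57.  15.]
[ 0.562 -0.19   0.028] [ 0.518  0.506 -0.366  2.232  1.541  0.217 -0.055] tilt 23.3 az -0.39 rollz -0.011
55
(0.45, 1.5, 3) start
[ 0.479 -0.108  0.234] [ 0.874  0.675 -1.005  1.559  0.295  1.555  1.192] tilt 25.7 az -0.25 rollz 0.179
  end err [-0.  0. -0.]
[ 0.596 -0.133  0.013] [ 0.674  1.063 -0.839  1.344  0.493  1.395  1.194] tilt 25.7 az -0.25 rollz 0.179
```

```bash
cat > t4.py <<'E'
from plan import *
q0=np.array([-.214,.275,.396,2.347,-1.287,.123,2.734])
q0=sim(q0,[[60,-.15,.03,.4,0]]*9)
def descend(q,label,n=16):
    q=sim(q,path(fk(q,p)[0],yaz(q),[(.49,-.22,.235,-.25)]),it=3);print(label);show(q)
    T=np.array([.596,-.133,.013]);x0=fk(q,p)[0];dev=0
    for i in range(n+4):
        x=fk(q,p)[0];tgt=x0+(T-x0)*min(1,(i+1)/n);d=np.clip((tgt-x)/.06,-.5,.5)
        q=sim(q,[[60,*d,np.clip((-.26-yaz(q))/.5,-.2,.2)]],it=4);dev=max(dev,np.linalg.norm(fk(q,p)[0]-tgt))
    print('  end err',np.round((fk(q,p)[0]-T)*1000,0),'dev',round(dev,3));show(q)
w=lambda azl,zi=.4,ro=.75:[(.5,-.22,zi,-.25),(.5,azl,zi,-.25),(ro,azl,.4,-.25),(ro,-.22,.4,-.25),(.5,-.22,zi,-.25)]
r=path(fk(q0,p)[0],yaz(q0),w(1.2),step=.052);q1=sim(q0,r,it=3);print(len(r))
for azl in (.2,.4,.6,.8):
    r=path(fk(q1,p)[0],yaz(q1),w(azl),step=.052);q=sim(q1,r,it=3);descend(q,(azl,len(r)))
E
timeout 500 python3 t4.py
```

```text
48
(0.2, 23)
[ 0.478 -0.106  0.234] [ 0.682 -0.096 -0.489  2.318 -0.155  0.441  1.647] tilt 27.2 az -0.25 rollz 0.034
  end err [0. 0. 0.] dev 0.013
[ 0.596 -0.133  0.013] [ 0.139  0.536 -0.033  2.144  0.526  0.132  0.94 ] tilt 20.0 az -0.26 rollz -0.033
(0.4, 26)
[ 0.478 -0.106  0.234] [ 1.01  -0.118 -0.789  2.318 -0.259  0.451  1.751] tilt 27.2 az -0.25 rollz 0.034
  end err [0. 0. 0.] dev 0.01
[ 0.596 -0.133  0.013] [0.039 0.539 0.031 2.161 0.978 0.136 0.458] tilt 22.0 az -0.26 rollz -0.096
(0.6, 31)
[ 0.479 -0.107  0.234] [ 1.39  -0.173 -1.111  2.308 -0.43   0.496  1.927] tilt 26.6 az -0.25 rollz 0.032
  end err [-0.  0. -0.] dev 0.03
[ 0.596 -0.133  0.013] [ 0.105  0.537 -0.054  2.216  1.861  0.164 -0.415] tilt 25.4 az -0.26 rollz -0.092
(0.8, 36)
[ 0.477 -0.107  0.234] [ 1.495 -0.191 -1.207  2.285 -0.428  0.54   1.928] tilt 25.0 az -0.25 rollz 0.02
  end err [0. 0. 0.] dev 0.045
[ 0.596 -0.133  0.013] [ 0.211  0.537 -0.15   2.216  1.858  0.166 -0.385] tilt 24.9 az -0.26 rollz -0.055
```

Call:
apply_moves(commands=[[60,-0.3,0.05,0.35,0],[60,-0.3,0.05,0.35,0],[60,-0.3,0.05,0.4,0],[60,-0.25,0,0.4,0],[60,-0.1,0,0.5,0],[60,0,0,0.5,0],[60,0,0,0.5,0],[60,0,0,0,0]])

```text
clock: 16.38
position: [0.4898, -0.0922, 0.2401]
ee_rot: [0.279, 2.639, 0.038]
force: [-1.3, -0.6, -0.3]
width: 0.597
gripper_force: 0.0
```

```bash
python3 st.py; cat > rows.py <<'E'
from plan import *
import json,sys
s=observe();q=np.clip(s['joints'],lo,hi)
w=json.loads(sys.argv[1]);st=float(sys.argv[2]) if len(sys.argv)>2 else .052
Rm=R.from_rotvec(s['ee_rot']).as_matrix()
r=path(s['position'],np.arctan2(-Rm[0,1],Rm[1,1]),w,step=st);e=sim(q,r,it=3)
print(len(r));print(json.dumps([[x+0 for x in a] for a in r]));show(e)
E
python3 rows.py '[[0.5,-0.22,0.4,-0.25],[0.5,1.2,0.4,-0.25],[0.75,1.2,0.4,-0.25],[0.75,-0.22,0.4,-0.25],[0.5,-0.22,0.4,-0.25]]'
```

```text
t 16.38 p [ 0.4898 -0.0922  0.2401] j [-0.845 -0.145  0.883  2.306  0.247  0.449  1.224] F [-1.3 -0.6 -0.3] w 0.597
tool x [-0.863  0.204 -0.463] y [0.19  0.979 0.076] z [ 0.469 -0.022 -0.883] tilt 27.974726895362245
49
[[60, -0.01, -0.07, 0.67, -0.03], [60, -0.01, -0.07, 0.67, -0.03], [60, -0.01, -0.07, 0.67, -0.03], [60, -0.01, -0.07, 0.67, -0.03], [60, 0.14, 0.83, 0.0, 0.0], [60, 0.06, 0.84, 0.0, 0.0], [60, -0.03, 0.84, 0.0, 0.0], [60, -0.11, 0.84, 0.0, 0.0], [60, -0.2, 0.82, 0.0, 0.0], [60, -0.28, 0.8, 0.0, 0.0], [60, -0.36, 0.76, 0.0, 0.0], [60, -0.43, 0.72, 0.0, 0.0], [60, -0.51, 0.68, 0.0, 0.0], [60, -0.57, 0.62, 0.0, 0.0], [60, -0.63, 0.56, 0.0, 0.0], [60, -0.69, 0.49, 0.0, 0.0], [60, -0.73, 0.42, 0.0, 0.0], [60, -0.77, 0.35, 0.0, 0.0], [60, 0.3, 0.78, 0.0, 0.0], [60, 0.3, 0.78, 0.0, 0.0], [60, 0.3, 0.78, 0.0, 0.0], [60, 0.3, 0.78, 0.0, 0.0], [60, 0.3, 0.78, 0.0, 0.0], [60, 0.78, -0.33, 0.0, 0.0], [60, 0.75, -0.38, 0.0, 0.0], [60, 0.72, -0.43, 0.0, 0.0], [60, 0.69, -0.48, 0.0, 0.0], [60, 0.66, -0.53, 0.0, 0.0], [60, 0.62, -0.57, 0.0, 0.0], [60, 0.58, -0.61, 0.0, 0.0], [60, 0.54, -0.65, 0.0, 0.0], [60, 0.49, -0.69, 0.0, 0.0], [60, 0.45, -0.72, 0.0, 0.0], [60, 0.4, -0.75, 0.0, 0.0], [60, 0.35, -0.77, 0.0, 0.0], [60, 0.29, -0.79, 0.0, 0.0], [60, 0.24, -0.81, 0.0, 0.0], [60, 0.18, -0.82, 0.0, 0.0], [60, 0.13, -0.84, 0.0, 0.0], [60, 0.07, -0.84, 0.0, 0.0], [60, 0.01, -0.84, 0.0, 0.0], [60, -0.04, -0.84, 0.0, 0.0], [60, -0.1, -0.84, 0.0, 0.0], [60, -0.16, -0.83, 0.0, 0.0], [60, -0.81, 0.18, 0.0, 0.0], [60, -0.81, 0.18, 0.0, 0.0], [60, -0.81, 0.18, 0.0, 0.0], [60, -0.81, 0.18, 0.0, 0.0], [60, -0.81, 0.18, 0.0, 0.0]]
[ 0.486 -0.1    0.403] [ 0.339 -0.238 -0.16   2.02  -0.066  0.871  1.503] tilt 28.0 az -0.28 rollz 0.052
```

Call:
apply_moves(commands=[[60,0,-0.1,0.7,-0.05],[60,0,-0.1,0.7,-0.05],[60,0,-0.1,0.7,0],[60,0,0,0.6,0],[60,0.1,0.8,0,0],[60,0.05,0.85,0,0],[60,0,0.85,0,0],[60,-0.1,0.85,0,0],[60,-0.2,0.8,0,0],[60,-0.3,0.8,0,0],[60,-0.35,0.75,0,0],[60,-0.45,0.7,0,0]])

```text
clock: 17.88
position: [0.4129, 0.2745, 0.399]
ee_rot: [0.348, 2.635, 0.017]
force: [0.6, 0.9, 0.0]
width: 0.6
gripper_force: 0.0
```

Call:
apply_moves(commands=[[60,-0.5,0.7,0,0],[60,-0.55,0.6,0,0],[60,-0.65,0.55,0,0],[60,-0.7,0.5,0,0],[60,-0.75,0.4,0,0],[60,-0.75,0.35,0,0],[60,0.3,0.8,0,0],[60,0.3,0.8,0,0],[60,0.3,0.8,0,0],[60,0.3,0.8,0,0],[60,0.3,0.7,0,0],[60,0.8,-0.3,0,0]])

```text
clock: 19.38
position: [0.3143, 0.6798, 0.3942]
ee_rot: [0.337, 2.638, 0.014]
force: [0.2, 0.0, -0.2]
width: 0.6
gripper_force: 0.0
```

Call:
apply_moves(commands=[[60,0.75,-0.4,0,0],[60,0.7,-0.4,0,0],[60,0.7,-0.5,0,0],[60,0.65,-0.5,0,0],[60,0.6,-0.6,0,0],[60,0.6,-0.6,0,0],[60,0.5,-0.65,0,0],[60,0.5,-0.7,0,0],[60,0.45,-0.7,0,0],[60,0.4,-0.75,0,0],[60,0.35,-0.8,0,0],[60,0.3,-0.8,0,0]])

```text
clock: 20.88
position: [0.7079, 0.2295, 0.3987]
ee_rot: [0.347, 2.635, 0.015]
force: [0.2, 0.2, 0.5]
width: 0.598
gripper_force: 0.0
```

Call:
apply_moves(commands=[[60,0.25,-0.8,0,0],[60,0.2,-0.8,0,0],[60,0.1,-0.85,0,0],[60,0.05,-0.85,0,0],[60,0,-0.85,0,0],[60,-0.05,-0.85,0,0],[60,-0.1,-0.85,0,0],[60,-0.15,-0.8,0,0]])

```text
clock: 21.88
position: [0.7245, -0.1696, 0.3984]
ee_rot: [0.347, 2.637, 0.015]
force: [-0.2, 0.4, 0.2]
width: 0.604
gripper_force: 0.0
```

```bash
python3 st.py; python3 rows.py '[[0.5,-0.22,0.4,-0.25],[0.5,0.7,0.4,-0.25],[0.75,0.7,0.4,-0.25],[0.75,-0.22,0.4,-0.25],[0.5,-0.22,0.4,-0.25]]'
```

```text
t 21.88 p [ 0.7245 -0.1696  0.3984] j [ 0.315  0.287 -0.192  1.475  0.047  0.903  1.433] F [-0.2  0.4  0.2] w 0.604
tool x [-0.854  0.247 -0.458] y [0.242 0.968 0.071] z [ 0.461 -0.05  -0.886] tilt 27.60346864503198
38
[[60, -0.79, 0.21, 0.01, 0.0], [60, -0.79, 0.2, 0.01, 0.0], [60, -0.79, 0.2, 0.01, 0.0], [60, -0.79, 0.2, 0.01, 0.0], [60, -0.79, 0.2, 0.01, 0.0], [60, 0.14, 0.84, 0.0, 0.0], [60, 0.06, 0.85, 0.0, 0.0], [60, -0.03, 0.85, 0.0, 0.0], [60, -0.12, 0.84, 0.0, 0.0], [60, -0.2, 0.83, 0.0, 0.0], [60, -0.29, 0.8, 0.0, 0.0], [60, -0.37, 0.77, 0.0, 0.0], [60, -0.44, 0.73, 0.0, 0.0], [60, -0.51, 0.68, 0.0, 0.0], [60, 0.64, 0.54, 0.0, 0.0], [60, 0.64, 0.54, 0.0, 0.0], [60, 0.64, 0.54, 0.0, 0.0], [60, 0.64, 0.54, 0.0, 0.0], [60, 0.64, 0.54, 0.0, 0.0], [60, 0.51, -0.65, 0.0, 0.0], [60, 0.46, -0.68, 0.0, 0.0], [60, 0.42, -0.71, 0.0, 0.0], [60, 0.37, -0.73, 0.0, 0.0], [60, 0.32, -0.76, 0.0, 0.0], [60, 0.27, -0.77, 0.0, 0.0], [60, 0.22, -0.79, 0.0, 0.0], [60, 0.17, -0.8, 0.0, 0.0], [60, 0.12, -0.81, 0.0, 0.0], [60, 0.06, -0.82, 0.0, 0.0], [60, 0.01, -0.82, 0.0, 0.0], [60, -0.05, -0.82, 0.0, 0.0], [60, -0.1, -0.82, 0.0, 0.0], [60, -0.15, -0.81, 0.0, 0.0], [60, -0.81, 0.18, 0.0, 0.0], [60, -0.81, 0.18, 0.0, 0.0], [60, -0.81, 0.18, 0.0, 0.0], [60, -0.81, 0.18, 0.0, 0.0], [60, -0.81, 0.18, 0.0, 0.0]]
[ 0.504 -0.219  0.376] [ 1.67  -0.182 -1.168  1.915 -0.262  0.916  1.767] tilt 23.5 az -0.42 rollz 0.012
```

Call:
apply_moves(commands=[[60,-0.8,0.2,0,0],[60,-0.8,0.2,0,0],[60,-0.8,0.2,0,0],[60,-0.8,0.2,0,0],[60,-0.8,0.2,0,0],[60,0.15,0.85,0,0],[60,0.05,0.85,0,0],[60,0,0.85,0,0],[60,-0.1,0.85,0,0],[60,-0.2,0.85,0,0],[60,-0.3,0.8,0,0],[60,-0.35,0.75,0,0]])

```text
clock: 23.38
position: [0.4397, 0.2415, 0.3993]
ee_rot: [0.347, 2.634, 0.017]
force: [1.1, -0.2, 0.3]
width: 0.599
gripper_force: 0.0
```

```bash
python3 st.py; python3 rows.py '[[0.75,0.5,0.4,-0.25],[0.75,-0.22,0.4,-0.25],[0.5,-0.22,0.4,-0.25]]'
```

```text
t 23.38 p [0.4397 0.2415 0.3993] j [ 0.138 -0.04  -0.968  1.837  0.406  1.065  0.323] F [ 1.1 -0.2  0.3] w 0.599
tool x [-0.853  0.247 -0.46 ] y [0.241 0.968 0.073] z [ 0.463 -0.049 -0.885] tilt 27.76311734673529
21
[[60, 0.73, 0.39, 0.0, 0.0], [60, 0.73, 0.39, 0.0, 0.0], [60, 0.73, 0.39, 0.0, 0.0], [60, 0.73, 0.39, 0.0, 0.0], [60, 0.73, 0.39, 0.0, 0.0], [60, 0.37, -0.73, 0.0, 0.0], [60, 0.32, -0.75, 0.0, 0.0], [60, 0.27, -0.77, 0.0, 0.0], [60, 0.22, -0.79, 0.0, 0.0], [60, 0.17, -0.8, 0.0, 0.0], [60, 0.11, -0.81, 0.0, 0.0], [60, 0.06, -0.82, 0.0, 0.0], [60, 0.01, -0.82, 0.0, 0.0], [60, -0.05, -0.82, 0.0, 0.0], [60, -0.1, -0.81, 0.0, 0.0], [60, -0.15, -0.8, 0.0, 0.0], [60, -0.81, 0.18, 0.0, 0.0], [60, -0.81, 0.18, 0.0, 0.0], [60, -0.81, 0.18, 0.0, 0.0], [60, -0.81, 0.18, 0.0, 0.0], [60, -0.81, 0.18, 0.0, 0.0]]
[ 0.538 -0.119  0.397] [ 1.471 -0.228 -1.112  1.898 -0.327  0.947  1.732] tilt 24.9 az -0.31 rollz 0.053
```

Call:
apply_moves(commands=[[60,0.75,0.4,0,0],[60,0.75,0.4,0,0],[60,0.75,0.4,0,0],[60,0.75,0.4,0,0],[60,0.65,0.35,0,0],[60,0.35,-0.75,0,0],[60,0.3,-0.75,0,0],[60,0.25,-0.75,0,0],[60,0.2,-0.8,0,0],[60,0.15,-0.8,0,0],[60,0.1,-0.8,0,0],[60,0.05,-0.8,0,0]])

```text
clock: 24.88
position: [0.7434, 0.0286, 0.3981]
ee_rot: [0.347, 2.636, 0.014]
force: [1.1, -0.2, 0.2]
width: 0.6
gripper_force: 0.0
```

Call:
apply_moves(commands=[[60,0,-0.8,0,0],[60,-0.05,-0.8,0,0],[60,-0.1,-0.8,0,0],[60,-0.15,-0.8,0,0],[60,-0.8,0.2,0,0],[60,-0.8,0.2,0,0],[60,-0.8,0.2,0,0],[60,-0.8,0.2,0,0],[60,-0.8,0.15,0,0],[60,0,0,0,0]])

```text
clock: 26.12
position: [0.4982, -0.1097, 0.3981]
ee_rot: [0.349, 2.652, 0.006]
force: [0.0, -1.6, 0.7]
width: 0.6
gripper_force: 0.0
```

```bash
python3 st.py; cat > desc.py <<'E'
from plan import *
s=observe();q=np.clip(s['joints'],lo+.003,hi-.003)
off=s['position']-fk(q,p)[0]
W=[(np.array([.478,-.106,.3])-off,3),(np.array([.478,-.106,.235])-off,3),(np.array([.592,-.131,.013])-off,18)]
for T,n in W:
    x0=fk(q,p)[0]
    for i in range(n):
        x=fk(q,p)[0];tgt=x0+(T-x0)*min(1,(i+1)/n);d=np.clip((tgt-x)/.06,-.7,.7)
        q=sim(q,[[60,*d,np.clip((-.26-yaz(q))/.5,-.2,.2)]],it=4)
        xx=fk(q,p)[0]+off;A=fk(q,p)[1];print(np.round(np.r_[d,xx],3),'lid',round((-.813*(xx[0]-.66)-.582*(xx[2]-.044))*1000),np.round(q,2),round(np.degrees(np.arccos(-A[2,2]))),round(A[2,1],2))
E
python3 desc.py
```

```text
t 26.12 p [ 0.4982 -0.1097  0.3981] j [ 1.506 -0.175 -1.132  1.872 -0.33   0.904  1.799] F [ 0.  -1.6  0.7] w 0.6
tool x [-0.861  0.246 -0.446] y [0.244 0.968 0.063] z [ 0.447 -0.055 -0.893] tilt 26.766431758050565
[-0.112  0.02  -0.545  0.491 -0.108  0.365] lid -50 [ 1.5  -0.16 -1.14  1.95 -0.34  0.83  1.82] 28 0.06
[-0.112  0.02  -0.545  0.485 -0.107  0.333] lid -26 [ 1.5  -0.15 -1.16  2.02 -0.33  0.74  1.83] 28 0.06
[-0.112  0.02  -0.545  0.478 -0.106  0.3  ] lid -1 [ 1.51 -0.11 -1.2   2.08 -0.31  0.65  1.81] 28 0.06
[ 0.    -0.    -0.361  0.477 -0.11   0.279] lid 12 [ 1.54 -0.06 -1.27  2.12 -0.22  0.58  1.73] 28 0.06
[ 0.017  0.061 -0.364  0.477 -0.11   0.257] lid 25 [ 1.48  0.02 -1.27  2.15 -0.06  0.51  1.57] 28 0.06
[ 0.018  0.061 -0.36   0.478 -0.106  0.235] lid 37 [ 1.39  0.09 -1.24  2.18  0.11  0.45  1.42] 28 0.06
[ 0.106 -0.023 -0.206  0.484 -0.107  0.223] lid 39 [ 1.29  0.13 -1.16  2.19  0.22  0.43  1.31] 28 0.06
[ 0.106 -0.023 -0.206  0.491 -0.109  0.21 ] lid 41 [ 1.2   0.17 -1.09  2.19  0.31  0.4   1.22] 28 0.06
[ 0.106 -0.023 -0.206  0.497 -0.11   0.198] lid 43 [ 1.12  
[... 887 characters left out ...]
06  0.554 -0.123  0.087] lid 61 [ 0.56  0.41 -0.42  2.17  0.82  0.14  0.74] 28 0.06
[ 0.106 -0.023 -0.206  0.557 -0.126  0.073] lid 67 [ 0.5   0.44 -0.36  2.16  0.84  0.12  0.71] 27 0.05
[ 0.161  0.013 -0.18   0.56  -0.13   0.06 ] lid 72 [ 0.46  0.46 -0.31  2.15  0.86  0.12  0.69] 26 0.04
[ 0.209  0.047 -0.162  0.569 -0.129  0.049] lid 71 [ 0.42  0.49 -0.28  2.12  0.87  0.12  0.68] 26 0.03
[ 0.165  0.019 -0.181  0.574 -0.132  0.036] lid 75 [ 0.38  0.52 -0.24  2.11  0.89  0.12  0.66] 25 0.02
[ 0.195  0.042 -0.172  0.582 -0.132  0.024] lid 75 [ 0.35  0.55 -0.21  2.09  0.9   0.12  0.64] 25 0.01
[ 0.165  0.022 -0.184  0.587 -0.135  0.011] lid 78 [ 0.32  0.58 -0.18  2.07  0.91  0.12  0.63] 24 0.0
```

```bash
cat > scan.py <<'E'
from plan import *
s=observe();q00=np.clip(s['joints'],lo+.003,hi-.003)
off=s['position']-fk(q00,p)[0]
for y1 in (-.20,-.106,-.03):
  for a1 in (-.7,-.26,.2):
    q=q00;m=9
    for T,az,n in [((.478,y1,.3),a1,5),((.478,y1,.235),a1,3),((.53,(y1-.118)/2,.13),(a1-.26)/2,10),((.56,-.124,.07),-.26,6),((.592,-.131,.013),-.26,6)]:
        T=np.array(T)-off;x0=fk(q,p)[0];a0=yaz(q)
        for i in range(n):
            f=(i+1)/n;d=np.clip((x0+(T-x0)*f-fk(q,p)[0])/.06,-.7,.7)
            q=sim(q,[[60,*d,np.clip((a0+(az-a0)*f-yaz(q))/.5,-.3,.3)]],it=3);m=min(m,q[5])
    print(y1,a1,'minj6',round(m,2),np.round(fk(q,p)[0]+off,3));show(q)
E
timeout 300 python3 scan.py
```

```text
-0.2 -0.7 minj6 0.26 [ 0.592 -0.131  0.013]
[ 0.654 -0.164  0.024] [ 0.743  0.68  -0.697  2.127  1.845  0.323 -0.18 ] tilt 28.9 az -0.26 rollz 0.068
-0.2 -0.26 minj6 0.12 [ 0.59  -0.132  0.012]
[ 0.652 -0.164  0.023] [ 0.327  0.578 -0.18   2.051  0.581  0.123  0.958] tilt 23.6 az -0.26 rollz 0.024
-0.2 0.2 minj6 0.12 [ 0.591 -0.131  0.012]
[ 0.653 -0.163  0.023] [ 0.329  0.579 -0.15   2.042  0.014  0.123  1.526] tilt 23.3 az -0.26 rollz 0.063
-0.106 -0.7 minj6 0.12 [ 0.589 -0.137  0.013]
[ 0.651 -0.17   0.023] [ 0.202  0.572 -0.083  2.086  1.36   0.123  0.147] tilt 26.1 az -0.27 rollz -0.062
-0.106 -0.26 minj6 0.12 [ 0.59  -0.132  0.012]
[ 0.652 -0.165  0.023] [ 0.322  0.578 -0.19   2.063  0.909  0.123  0.629] tilt 24.3 az -0.26 rollz 0.004
-0.106 0.2 minj6 0.12 [ 0.591 -0.131  0.012]
[ 0.653 -0.163  0.023] [ 0.329  0.579 -0.151  2.042  0.037  0.123  1.502] tilt 23.3 az -0.26 rollz 0.061
-0.03 -0.7 minj6 0.12 [ 0.591 -0.131  0.013]
[ 0.653 -0.164  0.023] [ 0.64   0.628 -0.486  2.062  0.917  0.123  0.705] tilt 25.9 az -0.26 rollz 0.146
-0.03 -0.26 minj6 0.12 [ 0.59  -0.137  0.014]
[ 0.652 -0.17   0.024] [ 0.159  0.573 -0.046  2.093  1.519  0.123 -0.022] tilt 27.0 az -0.27 rollz -0.081
-0.03 0.2 minj6 0.12 [ 0.591 -0.131  0.012]
[ 0.653 -0.163  0.023] [ 0.329  0.579 -0.157  2.042  0.143  0.123  1.397] tilt 23.2 az -0.26 rollz 0.054
```

```bash
cat > refit.py <<'E'
import kin, pickle, re
from kin import *
D=kin.D+[([.315,.287,-.192,1.475,.047,.903,1.433],[.7245,-.1696,.3984],[.347,2.637,.015]),([.138,-.04,-.968,1.837,.406,1.065,.323],[.4397,.2415,.3993],[.347,2.634,.017]),
([1.506,-.175,-1.132,1.872,-.33,.904,1.799],[.4982,-.1097,.3981],[.349,2.652,.006]),([-.845,-.145,.883,2.306,.247,.449,1.224],[.4898,-.0922,.2401],[.279,2.639,.038])]
p=pickle.load(open('kin.pkl','rb'));s=p['s']
f=lambda v:np.concatenate([np.r_[(fk(q,dict(s=s,v=v))[0]-P)*3,R.from_matrix(fk(q,dict(s=s,v=v))[1].T@R.from_rotvec(r).as_matrix()).as_rotvec()] for q,P,r in D])
r=least_squares(f,np.r_[p['v'],np.zeros(5)],max_nfev=200)
pickle.dump(dict(s=s,v=r.x),open('kin.pkl','wb'));print(r.cost,np.round(r.x,3))
for q,P,rr in D: print(np.round((fk(q,dict(s=s,v=r.x))[0]-P)*1000,1))
E
python3 - <<'E'
t=open('kin.py').read()
i=t.index('def fk');j=t.index('def fit')
t=t[:i]+'''def fk(q,p,full=False):
    s=p['s'];o=np.r_[p['v'],np.zeros(5)];A=np.eye(3);x=np.zeros(3)
    def tz(d):
        nonlocal x; x=x+A@np.array(d)
    A=A@Z(s[0]*q[0]+o[0]);tz([o[13],o[14],o[1]]);A=A@Y(q[1]+o[9]);A=A@Z(s[1]*q[2]+o[2]);tz([o[3],o[15],o[4]])
    A=A@Y(q[3]+o[10]);tz([o[5],o[16],o[6]]);A=A@Z(s[2]*q[4]+o[11]);A=A@Y(q[5]+o[12]);A=A@Z(s[3]*q[6]+o[7]);tz([o[17],0,o[8]])
    return x,A
'''+t[j:]
open('kin.py','w').write(t)
E
python3 refit.py; timeout 200 python3 scan.py | head -4
```

```text
1.3355275130118347e-05 [-0.     0.272  0.    -0.     0.558 -0.     0.428  1.571  0.37   0.
 -0.    -0.     0.    -0.    -0.036  6.943 -6.959  0.   ]
[-0.   0.1 -0. ]
[ 0.1  0.  -0.1]
[0. 0. 0.]
[-0.1 -0.2 -0.2]
[-0.  -0.2 -0.1]
[ 0.  -0.   0.2]
[ 0.  -0.1  0.1]
[0.  0.5 0.2]
[0.2 0.1 0.1]
[-0.3 -0.  -0.3]
[ 0.   0.4 -0.2]
[ 0.4 -0.6  0.3]
[-0.1  0.4  0.3]
[-0.1 -0.2 -0.4]
[ 0.2 -0.1  0.3]
[-0.2 -0.2 -0.2]
-0.2 -0.7 minj6 0.42 [ 0.592 -0.131  0.013]
[ 0.592 -0.131  0.013] [ 0.774  0.732 -0.867  2.213  1.862  0.52  -0.273] tilt 28.2 az -0.26 rollz 0.074
-0.2 -0.26 minj6 0.12 [ 0.589 -0.136  0.013]
[ 0.589 -0.136  0.013] [-0.049  0.556  0.113  2.175  1.034  0.123  0.347] tilt 22.2 az -0.27 rollz -0.089
```

```bash
cat > scan2.py <<'E'
from plan import *
g=np.array(np.meshgrid(np.linspace(-.0375,.0375,5),np.linspace(-.095,.095,9),-np.linspace(.066,.15,5))).reshape(3,-1).T
gf=np.array(np.meshgrid(np.linspace(-.0125,.0125,3),[-.046,.046],-np.linspace(0,.066,5))).reshape(3,-1).T
def clear(q):
    x,A=fk(q,p);c=9
    for G in (g,gf):
        W=G@A.T+x;u=(W[:,0]-.66)*-.582+(W[:,2]-.044)*.813;d=-.813*(W[:,0]-.66)-.582*(W[:,2]-.044)
        m=(W[:,1]>-.29)&(W[:,1]<-.055)&(u>-.01)&(u<.196)
        if m.any(): c=min(c,d[m].min())
        w=(W[:,1]>-.065)&(W[:,1]<-.05)
    wb=g@A.T+x;return c,wb[:,2].min()
def run(q,wps,log=False):
    m=9;c=9
    rows=[]
    for T,az,n in wps:
        T=np.array(T);x0=fk(q,p)[0];a0=yaz(q)
        for i in range(n):
            f=(i+1)/n;d=np.clip((x0+(T-x0)*f-fk(q,p)[0])/.06,-.8,.8);t=np.clip((a0+(az-a0)*f-yaz(q))/.5,-.35,.35)
            row=[60,*np.round(d,2),round(t,2)];rows.append(row);q=sim(q,[row],it=3);m=min(m,q[5]);cc=clear(q);c=min(c,cc[0])
            if log: print(row,np.round(fk(q,p)[0],3),np.round(q,2),'cl',round(cc[0]*1000),'zb',round(cc[1]*1000))
    return q,m,c,rows
if __name__=='__main__':
    s=observe();q0=np.clip(s['joints'],lo+.003,hi-.003)
    for y1 in (-.2,-.25):
      for a1 in (-.7,-.9):
       for x2,y2 in ((.44,-.1),(.45,-.1),(.46,-.11)):
        q,m,c,_=run(q0,[((.47,y1,.32),a1,6),((.45,y1,.27),a1,3),((x2,y2,.235),-.24,6),((.592,-.131,.015),-.24,16)])
        print(y1,a1,x2,'minj6',round(m,2),'clear',round(c*1000),np.round(fk(q,p)[0],3));show(q)
E
timeout 300 python3 scan2.py
```

```text
-0.2 -0.7 0.44 minj6 0.12 clear -3 [ 0.592 -0.131  0.015]
[ 0.592 -0.131  0.015] [-0.038  0.553  0.064  2.213  1.719  0.163 -0.326] tilt 25.5 az -0.24 rollz -0.11
-0.2 -0.7 0.45 minj6 0.12 clear -2 [ 0.592 -0.131  0.015]
[ 0.592 -0.131  0.015] [ 0.123  0.552 -0.111  2.22   1.854  0.214 -0.426] tilt 26.0 az -0.24 rollz -0.07
-0.2 -0.7 0.46 minj6 0.12 clear -4 [ 0.592 -0.131  0.015]
[ 0.592 -0.131  0.015] [-0.02   0.552  0.043  2.214  1.74   0.171 -0.342] tilt 25.6 az -0.24 rollz -0.107
-0.2 -0.9 0.44 minj6 0.12 clear -12 [ 0.591 -0.127  0.017]
[ 0.591 -0.127  0.017] [ 0.99   0.79  -0.728  2.115 -1.034  0.123  2.737] tilt 38.5 az -0.24 rollz 0.516
-0.2 -0.9 0.45 minj6 0.12 clear -20 [ 0.589 -0.127  0.015]
[ 0.589 -0.127  0.015] [ 0.714  0.652 -0.496  2.116 -0.719  0.123  2.329] tilt 28.9 az -0.24 rollz 0.347
-0.2 -0.9 0.46 minj6 0.12 clear -22 [ 0.589 -0.128  0.014]
[ 0.589 -0.128  0.014] [ 0.632  0.624 -0.43   2.114 -0.538  0.123  2.123] tilt 26.3 az -0.24 rollz 0.295
-0.25 -0.7 0.44 minj6 0.12 clear -4 [ 0.592 -0.131  0.015]
[ 0.592 -0.131  0.015] [ 0.445  0.588 -0.433  2.213  1.915 
[... 168 characters left out ...]
73 -0.409] tilt 26.7 az -0.24 rollz 0.053
-0.25 -0.7 0.46 minj6 0.12 clear -6 [ 0.592 -0.131  0.015]
[ 0.592 -0.131  0.015] [ 0.415  0.581 -0.404  2.214  1.904  0.262 -0.409] tilt 26.4 az -0.24 rollz 0.025
-0.25 -0.9 0.44 minj6 0.12 clear -2 [ 0.592 -0.131  0.015]
[ 0.592 -0.131  0.015] [ 0.128  0.552 -0.112  2.217  1.83   0.208 -0.402] tilt 25.7 az -0.24 rollz -0.066
-0.25 -0.9 0.45 minj6 0.12 clear -1 [ 0.592 -0.131  0.015]
[ 0.592 -0.131  0.015] [ 0.235  0.559 -0.225  2.22   1.9    0.239 -0.447] tilt 26.3 az -0.24 rollz -0.037
-0.25 -0.9 0.46 minj6 0.12 clear -2 [ 0.592 -0.131  0.015]
[ 0.592 -0.131  0.015] [ 0.24   0.559 -0.23   2.22   1.894  0.239 -0.44 ] tilt 26.2 az -0.24 rollz -0.035
```

```bash
nproc; sed -i 's/np.linspace(.066,.15,5)/np.linspace(.066,.115,3)/' scan2.py; cat > scan3.py <<'E'
from scan2 import *
from multiprocessing import Pool
def job(a):
    k,q0=a;rg=np.random.default_rng(k);u=rg.uniform
    ext=u(.9,1.15) if k%2 else 0
    y1,a1,x1,z1=u(-.28,-.1),u(-1,-.3),u(.45,.5),u(.25,.34);x2,z2,y2,a2=u(.43,.5),u(.16,.25),u(-.16,-.09),u(-.5,-.1)
    w=([((ext*.976,-.218*ext,.42),-.25,12),((.6,-.13,.42),-.25,9)] if ext else [])+[((x1,y1,z1),a1,7 if not ext else 9),((x2,y2,z2),a2,7),((.586,-.129,.015),-.2,14)]
    w=[(tuple(np.round(t,3)),round(b,2),n) for t,b,n in w]
    try: q,m,c,r=run(q0,w)
    except Exception: return None
    x,A=fk(q,p);e=np.linalg.norm(x-[.586,-.129,.015]);return (c+min(0,m-.15)*.05-abs(A[2,1])*.05-e*3-(A[0,2]<0)*9,k,m,c,e,w,q)
if __name__=='__main__':
    s=observe();q0=np.clip(s['joints'],lo+.003,hi-.003)
    with Pool() as P: o=[r for r in P.map(job,[(k,q0) for k in range(160)],chunksize=2) if r]
    o.sort(key=lambda r:-r[0])
    for r in o[:5]: print(round(r[0],3),r[1],'j6',round(r[2],2),'clear',round(r[3]*1000),'e',round(r[4],3),r[5]);show(r[6])
E
OMP_NUM_THREADS=1 timeout 400 python3 scan3.py
```

```text
4
0.011 16 j6 0.12 clear 14 e 0.0 [((np.float64(0.455), np.float64(-0.178), np.float64(0.281)), -0.7, 7), ((np.float64(0.474), np.float64(-0.099), np.float64(0.162)), -0.16, 7), ((np.float64(0.586), np.float64(-0.129), np.float64(0.015)), -0.2, 14)]
[ 0.586 -0.129  0.015] [ 0.4    0.576 -0.397  2.228  1.928  0.274 -0.393] tilt 26.4 az -0.2 rollz -0.007
0.007 98 j6 0.29 clear 12 e 0.0 [((np.float64(0.454), np.float64(-0.11), np.float64(0.276)), -0.4, 7), ((np.float64(0.436), np.float64(-0.14), np.float64(0.191)), -0.48, 7), ((np.float64(0.586), np.float64(-0.129), np.float64(0.015)), -0.2, 14)]
[ 0.586 -0.129  0.015] [ 0.747  0.692 -0.788  2.233  1.951  0.427 -0.312] tilt 28.7 az -0.2 rollz 0.077
0.005 90 j6 0.12 clear 8 e 0.0 [((np.float64(0.476), np.float64(-0.213), np.float64(0.288)), -0.52, 7), ((np.float64(0.479), np.float64(-0.111), np.float64(0.171)), -0.16, 7), ((np.float64(0.586), np.float64(-0.129), np.float64(0.015)), -0.2, 14)]
[ 0.586 -0.129  0.015] [ 0.38   0.57  -0.364  2.216  1.843  0.24  -0.316] tilt 25.4 az -0.2 rollz 0.0
0.005 112 j6 0.29 clear 9 e 0.0 [((np.float64(0.49), np.float64(-0.259), np.float64(0.252)), -0.41, 7), ((np.float64(0.435), np.float64(-0.102), np.float64(0.205)), -0.4, 7), ((np.float64(0.586), np.float64(-0.129), np.float64(0.015)), -0.2, 14)]
[ 0.586 -0.129  0.015] [ 0.67   0.652 -0.694  2.212  1.838  0.363 -0.23 ] tilt 26.8 az -0.2 rollz 0.063
0.005 54 j6 0.33 clear 9 e 0.0 [((np.float64(0.454), np.float64(-0.24), np.float64(0.302)), -0.64, 7), ((np.float64(0.436), np.float64(-0.113), np.float64(0.201)), -0.45, 7), ((np.float64(0.586), np.float64(-0.129), np.float64(0.015)), -0.2, 14)]
[ 0.586 -0.129  0.015] [ 0.712  0.672 -0.751  2.212  1.831  0.399 -0.207] tilt 27.0 az -0.2 rollz 0.064
```

```bash
cat > go.py <<'E'
from scan2 import *
import sys,json
s=observe();q=np.clip(s['joints'],lo+.003,hi-.003);print(s['position'],s['force'])
r=run(q,json.loads(sys.argv[1]),True)
show(r[0])
E
python3 go.py '[[[0.454,-0.11,0.276],-0.4,7],[[0.436,-0.14,0.191],-0.48,7],[[0.586,-0.129,0.015],-0.2,14]]'
```

```text
[ 0.49820861 -0.10966915  0.39805589] [ 9.30067884e-05 -1.63045829e+00  7.08550249e-01]
[60, np.float64(-0.11), np.float64(-0.0), np.float64(-0.29), np.float64(-0.04)] [ 0.492 -0.11   0.381] [ 1.51 -0.19 -1.13  1.92 -0.34  0.86  1.8 ] cl 9000 zb 417
[60, np.float64(-0.1), np.float64(-0.0), np.float64(-0.29), np.float64(-0.05)] [ 0.486 -0.11   0.363] [ 1.51 -0.19 -1.14  1.96 -0.35  0.82  1.78] cl 9000 zb 399
[60, np.float64(-0.11), np.float64(-0.0), np.float64(-0.29), np.float64(-0.04)] [ 0.479 -0.11   0.346] [ 1.51 -0.2  -1.15  2.01 -0.36  0.78  1.77] cl 9000 zb 382
[60, np.float64(-0.1), np.float64(-0.0), np.float64(-0.29), np.float64(-0.05)] [ 0.473 -0.11   0.328] [ 1.52 -0.2  -1.17  2.05 -0.36  0.73  1.75] cl 9000 zb 365
[60, np.float64(-0.11), np.float64(-0.0), np.float64(-0.29), np.float64(-0.04)] [ 0.466 -0.11   0.311] [ 1.53 -0.2  -1.18  2.09 -0.36  0.69  1.74] cl 9000 zb 347
[60, np.float64(-0.1), np.float64(-0.01), np.float64(-0.29), np.float64(-0.04)] [ 0.46  -0.11   0.294] [ 1.55 -0.2  -1.21  2.13 -0.36  0.64  1.72] cl 9000 zb 330
[60, np.float64(-0.11), np.float64(0.0), n
[... 2852 characters left out ...]
64(0.01), np.float64(-0.21), np.float64(0.04)] [ 0.554 -0.131  0.053] [ 0.76  0.57 -0.79  2.29  1.84  0.39 -0.31] cl 13 zb 85
[60, np.float64(0.18), np.float64(0.01), np.float64(-0.21), np.float64(0.04)] [ 0.565 -0.131  0.04 ] [ 0.76  0.61 -0.79  2.27  1.88  0.4  -0.32] cl 13 zb 73
[60, np.float64(0.18), np.float64(0.02), np.float64(-0.21), np.float64(0.04)] [ 0.575 -0.13   0.027] [ 0.75  0.65 -0.79  2.25  1.92  0.42 -0.32] cl 12 zb 60
[60, np.float64(0.18), np.float64(0.01), np.float64(-0.21), np.float64(0.04)] [ 0.586 -0.129  0.015] [ 0.75  0.69 -0.79  2.23  1.95  0.43 -0.31] cl 12 zb 48
[ 0.586 -0.129  0.015] [ 0.747  0.692 -0.788  2.233  1.951  0.427 -0.312] tilt 28.7 az -0.2 rollz 0.077
```

Call:
apply_moves(commands=[[60,-0.1,0,-0.3,-0.05],[60,-0.1,0,-0.3,-0.05],[60,-0.1,0,-0.3,-0.05],[60,-0.1,0,-0.3,-0.05],[60,-0.1,0,-0.3,-0.05],[60,-0.1,0,-0.3,-0.05],[60,-0.1,0,-0.25,0],[60,0,0,0,0]])

```text
clock: 27.12
position: [0.4575, -0.1096, 0.2741]
ee_rot: [0.545, 2.62, -0.028]
force: [-0.3, 0.7, 0.6]
width: 0.6
gripper_force: 0.0
```

```bash
python3 st.py; python3 go.py '[[[0.44,-0.14,0.191],-0.46,8],[[0.586,-0.129,0.015],-0.2,14]]' | sed 's/np.float64//g' | cut -c1-130
```

```text
t 27.12 p [ 0.4575 -0.1096  0.2741] j [ 1.516 -0.146 -1.237  2.168 -0.259  0.567  1.598] F [-0.3  0.7  0.6] w 0.6
tool x [-0.815  0.372 -0.443] y [0.382 0.921 0.072] z [ 0.435 -0.111 -0.894] tilt 26.678733861169466
[ 0.45750704 -0.10958368  0.27408029] [-0.26082886  0.71012767  0.62443073]
[60, (-0.04), (-0.06), (-0.17), (-0.02)] [ 0.454 -0.117  0.264] [ 1.55 -0.13 -1.27  2.19 -0.23  0.53  1.57] cl 9000 zb 300
[60, (-0.02), (0.0), (-0.19), (0.0)] [ 0.447 -0.136  0.255] [ 1.56 -0.1  -1.27  2.21 -0.17  0.5   1.51] cl 9000 zb 290
[60, (0.06), (0.25), (-0.2), (0.06)] [ 0.444 -0.144  0.245] [ 1.55 -0.07 -1.27  2.23 -0.09  0.46  1.42] cl 9000 zb 280
[60, (0.08), (0.31), (-0.21), (0.08)] [ 0.442 -0.143  0.233] [ 1.51 -0.02 -1.27  2.25  0.03  0.42  1.29] cl 9000 zb 268
[60, (0.07), (0.24), (-0.18), (0.06)] [ 0.445 -0.135  0.222] [ 1.45  0.02 -1.27  2.27  0.18  0.4   1.15] cl 9000 zb 257
[60, (-0.01), (0.04), (-0.18), (0.01)] [ 0.444 -0.132  0.212] [ 1.4   0.05 -1.25  2.29  0.3   0.38  1.01] cl 9000 zb 246
[60, (-0.03), (-0.06), (-0.17), (-0.02)] [ 0.442 -0.136  0.202] [ 1.33  0.08 -1.2   2.3
[... 1212 characters left out ...]
cl 14 zb 112
[60, (0.17), (0.01), (-0.2), (0.03)] [ 0.544 -0.132  0.065] [ 0.68  0.48 -0.66  2.29  1.68  0.29 -0.19] cl 10 zb 100
[60, (0.18), (0.02), (-0.21), (0.04)] [ 0.555 -0.131  0.053] [ 0.68  0.53 -0.67  2.27  1.74  0.3  -0.23] cl 10 zb 87
[60, (0.17), (0.01), (-0.21), (0.04)] [ 0.565 -0.131  0.04 ] [ 0.68  0.57 -0.68  2.25  1.8   0.32 -0.25] cl 10 zb 75
[60, (0.17), (0.01), (-0.21), (0.04)] [ 0.575 -0.13   0.028] [ 0.68  0.61 -0.69  2.24  1.84  0.33 -0.26] cl 10 zb 62
[60, (0.18), (0.02), (-0.21), (0.03)] [ 0.586 -0.129  0.015] [ 0.68  0.65 -0.69  2.22  1.88  0.35 -0.27] cl 9 zb 50
[ 0.586 -0.129  0.015] [ 0.679  0.652 -0.693  2.216  1.879  0.35  -0.268] tilt 27.2 az -0.2 rollz 0.076
```

Good. Next comes the eight-row part above the box, then I re-check.

Call:
apply_moves(commands=[[60,-0.05,-0.05,-0.2,0],[60,0,0,-0.2,0],[60,0.05,0.2,-0.2,0.05],[60,0.1,0.3,-0.2,0.1],[60,0.05,0.25,-0.2,0.05],[60,0,0.05,-0.2,0],[60,-0.05,-0.05,-0.15,0],[60,-0.05,-0.05,-0.15,0]])

```text
clock: 28.12
position: [0.4625, -0.0708, 0.1853]
ee_rot: [0.413, 2.641, 0.002]
force: [0.2, 0.2, 0.5]
width: 0.601
gripper_force: 0.0
```

```bash
python3 st.py; python3 go.py '[[[0.447,-0.14,0.185],-0.46,2],[[0.586,-0.129,0.015],-0.2,14]]' | sed 's/np.float64//g' | cut -c1-130
```

```text
t 28.12 p [ 0.4625 -0.0708  0.1853] j [ 1.05   0.126 -1.106  2.324  0.592  0.349  0.717] F [0.2 0.2 0.5] w 0.601
tool x [-0.847  0.289 -0.446] y [0.288 0.955 0.071] z [ 0.447 -0.068 -0.892] tilt 26.851121808827617
[ 0.46245516 -0.07079704  0.18527889] [0.2169467  0.17642276 0.46170025]
[60, (-0.13), (-0.58), (-0.0), (-0.17)] [ 0.454 -0.106  0.185] [ 1.1   0.12 -1.08  2.33  0.58  0.35  0.72] cl 9000 zb 220
[60, (-0.12), (-0.57), (-0.0), (-0.16)] [ 0.447 -0.14   0.185] [ 1.13  0.11 -1.04  2.32  0.58  0.35  0.71] cl 9000 zb 220
[60, (0.17), (0.01), (-0.2), (0.04)] [ 0.457 -0.139  0.173] [ 1.04  0.16 -0.98  2.33  0.71  0.34  0.59] cl 9000 zb 208
[60, (0.16), (0.02), (-0.2), (0.03)] [ 0.467 -0.138  0.161] [ 0.96  0.19 -0.91  2.33  0.82  0.32  0.48] cl 9000 zb 196
[60, (0.17), (0.01), (-0.21), (0.04)] [ 0.477 -0.137  0.148] [ 0.88  0.23 -0.84  2.33  0.93  0.31  0.39] cl 60 zb 184
[60, (0.16), (0.01), (-0.2), (0.04)] [ 0.487 -0.137  0.136] [ 0.82  0.26 -0.78  2.33  1.04  0.29  0.31] cl 57 zb 172
[60, (0.17), (0.01), (-0.2), (0.03)] [ 0.497 -0.136  0.124] [ 0.76  0.29 -0.73  2.32  1.14  0.28
[... 470 characters left out ...]
-0.12] cl 12 zb 111
[60, (0.16), (0.01), (-0.21), (0.04)] [ 0.546 -0.132  0.063] [ 0.64  0.48 -0.62  2.28  1.66  0.27 -0.18] cl 9 zb 99
[60, (0.17), (0.01), (-0.2), (0.04)] [ 0.556 -0.131  0.051] [ 0.64  0.52 -0.63  2.27  1.73  0.28 -0.21] cl 9 zb 87
[60, (0.16), (0.01), (-0.2), (0.03)] [ 0.566 -0.131  0.039] [ 0.65  0.56 -0.64  2.25  1.78  0.3  -0.24] cl 9 zb 75
[60, (0.17), (0.02), (-0.2), (0.04)] [ 0.576 -0.13   0.027] [ 0.65  0.6  -0.65  2.23  1.83  0.31 -0.25] cl 9 zb 63
[60, (0.16), (0.01), (-0.21), (0.04)] [ 0.586 -0.129  0.015] [ 0.65  0.64 -0.65  2.21  1.87  0.33 -0.26] cl 9 zb 50
[ 0.586 -0.129  0.015] [ 0.651  0.64  -0.655  2.214  1.871  0.327 -0.263] tilt 26.9 az -0.2 rollz 0.071
```

Call:
apply_moves(commands=[[60,-0.15,-0.6,0,-0.15],[60,-0.1,-0.55,0,-0.15],[60,0.17,0.01,-0.2,0.04],[60,0.17,0.01,-0.2,0.04],[60,0.17,0.01,-0.2,0.04],[60,0.17,0.01,-0.2,0.04],[60,0.17,0.01,-0.2,0.04],[60,0.17,0.01,-0.2,0.04],[60,0.17,0.01,-0.2,0.04],[60,0,0,0,0]])

```text
clock: 29.38
position: [0.5184, -0.1364, 0.1005]
ee_rot: [0.428, 2.64, -0.002]
force: [-0.3, 0.2, -0.2]
width: 0.599
gripper_force: 0.0
```

```bash
python3 st.py; python3 go.py '[[[0.585,-0.13,0.015],-0.2,9]]' | sed 's/np.float64//g' | cut -c1-130
python3 - <<'E'
from h import *
im,P=pts('side');a=cv2.resize(im[80:240,260:420],(500,500));im,P=pts('wrist');save(a,'side4');save(im,'w4')
E
```

```text
t 29.38 p [ 0.5184 -0.1364  0.1005] j [ 0.677  0.36  -0.629  2.308  1.318  0.232  0.122] F [-0.3  0.2 -0.2] w 0.599
tool x [-0.844  0.299 -0.445] y [0.3   0.951 0.071] z [ 0.444 -0.074 -0.893] tilt 26.775436758815147
[ 0.518448   -0.13642688  0.10054511] [-0.27019507  0.21321568 -0.23117093]
[60, (0.12), (0.01), (-0.16), (0.02)] [ 0.525 -0.136  0.091] [ 0.65  0.39 -0.6   2.3   1.41  0.23  0.04] cl 13 zb 126
[60, (0.13), (0.01), (-0.16), (0.03)] [ 0.533 -0.135  0.081] [ 0.63  0.42 -0.59  2.29  1.5   0.23 -0.03] cl 13 zb 117
[60, (0.12), (0.02), (-0.15), (0.02)] [ 0.54  -0.134  0.072] [ 0.63  0.44 -0.59  2.29  1.58  0.24 -0.1 ] cl 9 zb 108
[60, (0.13), (0.01), (-0.16), (0.02)] [ 0.548 -0.134  0.062] [ 0.63  0.48 -0.6   2.28  1.65  0.25 -0.15] cl 9 zb 98
[60, (0.12), (0.01), (-0.16), (0.03)] [ 0.555 -0.133  0.053] [ 0.64  0.51 -0.61  2.27  1.71  0.26 -0.19] cl 9 zb 88
[60, (0.12), (0.01), (-0.16), (0.02)] [ 0.563 -0.132  0.043] [ 0.64  0.54 -0.63  2.25  1.76  0.28 -0.22] cl 9 zb 79
[60, (0.13), (0.02), (-0.16), (0.02)] [ 0.57  -0.131  0.034] [ 0.65  0.58 -0.64  2.24  1.8   0.3  -0.24] cl 9 zb 69
[60, (0.12), (0.01), (-0.15), (0.03)] [ 0.578 -0.131  0.025] [ 0.65  0.61 -0.64  2.23  1.84  0.31 -0.25] cl 9 zb 60
[60, (0.12), (0.01), (-0.16), (0.02)] [ 0.585 -0.13   0.015] [ 0.65  0.64 -0.65  2.22  1.87  0.32 -0.26] cl 10 zb 51
[ 0.585 -0.13   0.015] [ 0.65   0.637 -0.652  2.215  1.867  0.325 -0.261] tilt 26.8 az -0.2 rollz 0.071
```

View pics/side4.png

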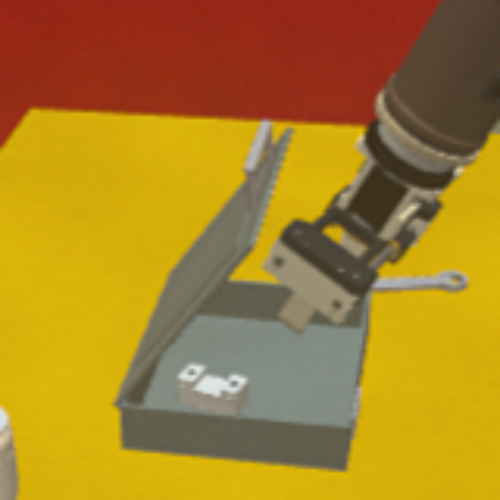

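Call:
apply_moves(commands=[[60,0.12,0.01,-0.16,0.02],[60,0.12,0.01,-0.16,0.02],[60,0.12,0.01,-0.16,0.02],[60,0.12,0.01,-0.16,0.02],[60,0.12,0.01,-0.16,0.02],[60,0.12,0.01,-0.16,0.02],[60,0.12,0.01,-0.16,0.02],[60,0,0,0,0]])

```text
clock: 30.48
position: [0.5681, -0.1321, 0.0339]
ee_rot: [0.336, 2.653, 0.02]
force: [-0.5, -0.1, -0.0]
width: 0.603
gripper_force: 0.0
```

```bash
python3 st.py;python3 - <<'E'
from h import *
im,P=pts('wrist');save(im[60:330,180:470],'w5')
E
```

```text
t 30.48 p [ 0.5681 -0.1321  0.0339] j [ 0.647  0.575 -0.64   2.247  1.815  0.305 -0.264] F [-0.5 -0.1 -0. ] w 0.603
tool x [-0.863  0.239 -0.445] y [0.233 0.97  0.071] z [ 0.449 -0.042 -0.893] tilt 26.800758306849662
```

View pics/w5.png

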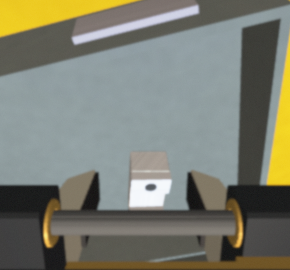

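The wrist crop shows the clamp's end face at crop (150,180), between the fingers at 98 and 188, so about 4 mm towards +y.

Call:
apply_moves(commands=[[60,0.12,0.06,-0.15,0],[60,0.12,0.02,-0.15,0],[60,0.06,0,-0.05,0],[60,0,0,0,0]])

```text
clock: 31.02
position: [0.5861, -0.1264, 0.0124]
ee_rot: [0.334, 2.654, 0.021]
force: [0.1, 0.1, -0.1]
width: 0.602
gripper_force: 0.0
```

Call:
apply_moves(commands=[[20,0,0,0,0],[20,0,0,0,0],[20,0,0,0,0],[20,0,0,0,0],[20,0,0,0,0]], newtons=25)

```text
clock: 31.65
position: [0.586, -0.1269, 0.0131]
ee_rot: [0.334, 2.653, 0.02]
force: [-2.0, -1.4, 2.6]
width: 0.292
gripper_force: 24.4
```

```bash
python3 st.py; python3 -c "
from h import *
print(observe()['gripper_force'])"
```

```text
t 31.65 p [ 0.586  -0.1269  0.0131] j [ 0.636  0.645 -0.66   2.219  1.876  0.359 -0.315] F [-2.  -1.4  2.6] w 0.292
tool x [-0.863  0.238 -0.446] y [0.231 0.97  0.07 ] z [ 0.449 -0.042 -0.892] tilt 26.81102946055924
24.360825966432458
```

```bash
python3 go.py '[[[0.515,-0.136,0.106],-0.23,9],[[0.45,-0.14,0.19],-0.35,7],[[0.45,-0.10,0.26],-0.3,3],[[0.5,0.15,0.25],-0.1,8],[[0.555,0.15,0.06],0,8]]' | sed 's/np.float64//g' | cut -c1-130
```

```text
[ 0.585976   -0.12688041  0.01305971] [-2.03572749 -1.38707353  2.57007858]
[60, (-0.13), (-0.02), (0.17), (0.0)] [ 0.578 -0.128  0.023] [ 0.64  0.61 -0.65  2.23  1.85  0.34 -0.29] cl 9 zb 58
[60, (-0.13), (-0.01), (0.18), (0.0)] [ 0.57  -0.129  0.034] [ 0.64  0.58 -0.64  2.24  1.81  0.31 -0.26] cl 9 zb 69
[60, (-0.13), (-0.02), (0.17), (0.0)] [ 0.562 -0.13   0.044] [ 0.63  0.54 -0.62  2.26  1.77  0.28 -0.23] cl 9 zb 79
[60, (-0.13), (-0.02), (0.17), (0.0)] [ 0.554 -0.131  0.054] [ 0.63  0.5  -0.6   2.27  1.72  0.25 -0.18] cl 10 zb 90
[60, (-0.13), (-0.01), (0.17), (0.0)] [ 0.547 -0.132  0.064] [ 0.62  0.47 -0.57  2.28  1.65  0.22 -0.12] cl 10 zb 100
[60, (-0.13), (-0.02), (0.18), (0.01)] [ 0.539 -0.133  0.075] [ 0.6   0.43 -0.54  2.29  1.55  0.18 -0.02] cl 14 zb 111
[60, (-0.13), (-0.01), (0.17), (-0.0)] [ 0.531 -0.134  0.085] [ 0.6   0.39 -0.52  2.3   1.42  0.16  0.11] cl 15 zb 121
[60, (-0.14), (-0.02), (0.18), (-0.0)] [ 0.523 -0.135  0.096] [ 0.64  0.36 -0.56  2.3   1.27  0.17  0.26] cl 19 zb 131
[60, (-0.13), (-0.02), (0.17), (-0.0)] [ 0.515 -0.136  0.106] [ 0.72  0.35 -0.63  2.
[... 2498 characters left out ...]
 0.24] cl 9000 zb 211
[60, (0.12), (0.2), (-0.39), (0.02)] [0.527 0.103 0.155] [ 0.38  0.3  -0.89  2.26  1.13  0.43  0.07] cl 9000 zb 188
[60, (0.11), (0.19), (-0.4), (0.03)] [0.534 0.115 0.131] [ 0.29  0.35 -0.83  2.27  1.29  0.43 -0.09] cl 9000 zb 164
[60, (0.12), (0.2), (-0.4), (0.02)] [0.541 0.127 0.107] [ 0.22  0.41 -0.78  2.28  1.45  0.45 -0.25] cl 9000 zb 140
[60, (0.11), (0.19), (-0.39), (0.03)] [0.548 0.138 0.084] [ 0.17  0.47 -0.76  2.28  1.58  0.47 -0.38] cl 9000 zb 117
[60, (0.12), (0.2), (-0.4), (0.02)] [0.555 0.15  0.06 ] [ 0.14  0.54 -0.76  2.27  1.7   0.51 -0.48] cl 9000 zb 93
[0.555 0.15  0.06 ] [ 0.14   0.542 -0.76   2.271  1.697  0.511 -0.48 ] tilt 28.6 az -0.0 rollz 0.079
```

Call:
apply_moves(commands=[[10,-0.03,0,0.07,0],[10,-0.1,-0.02,0.13,0],[10,-0.13,-0.02,0.17,0],[10,-0.13,-0.02,0.17,0],[10,-0.13,-0.02,0.17,0],[10,-0.13,-0.02,0.17,0],[10,-0.13,-0.02,0.17,0],[10,-0.13,-0.02,0.17,0],[10,-0.14,-0.02,0.18,0],[10,-0.14,-0.02,0.18,0],[10,-0.14,0,0.18,0],[10,-0.14,0,0.2,0]])

```text
clock: 33.15
position: [0.497, -0.1374, 0.1314]
ee_rot: [0.333, 2.653, 0.019]
force: [0.1, 0.7, -1.6]
width: 0.292
gripper_force: 24.2
```

```bash
python3 st.py; python3 go.py '[[[0.48,-0.13,0.15],-0.23,2],[[0.5,0.15,0.15],-0.05,10],[[0.555,0.15,0.06],0,5]]' | sed 's/np.float64//g' | cut -c1-130
```

```text
t 33.15 p [ 0.497  -0.1374  0.1314] j [ 0.906  0.307 -0.824  2.305  0.93   0.243  0.613] F [ 0.1  0.7 -1.6] w 0.292
tool x [-0.863  0.237 -0.446] y [0.231 0.971 0.07 ] z [ 0.449 -0.043 -0.892] tilt 26.830460505860362
[ 0.49700956 -0.13735863  0.13135129] [ 0.10984907  0.68189039 -1.61805968]
[60, (-0.14), (0.06), (0.16), (0.0)] [ 0.488 -0.134  0.141] [ 0.97  0.29 -0.9   2.31  0.86  0.26  0.68] cl 58 zb 176
[60, (-0.14), (0.06), (0.16), (0.01)] [ 0.48 -0.13  0.15] [ 1.05  0.27 -0.98  2.31  0.79  0.28  0.75] cl 62 zb 186
[60, (0.03), (0.47), (-0.0), (0.04)] [ 0.482 -0.102  0.15 ] [ 0.97  0.25 -0.95  2.33  0.81  0.28  0.68] cl 61 zb 186
[60, (0.04), (0.46), (-0.0), (0.03)] [ 0.484 -0.074  0.15 ] [ 0.87  0.23 -0.92  2.33  0.85  0.28  0.59] cl 78 zb 186
[60, (0.03), (0.47), (-0.0), (0.04)] [ 0.486 -0.046  0.15 ] [ 0.78  0.22 -0.9   2.34  0.88  0.29  0.5 ] cl 76 zb 186
[60, (0.03), (0.47), (-0.0), (0.03)] [ 0.488 -0.018  0.15 ] [ 0.68  0.22 -0.88  2.34  0.93  0.31  0.4 ] cl 74 zb 186
[60, (0.04), (0.47), (-0.0), (0.04)] [0.49 0.01 0.15] [ 0.59  0.22 -0.88  2.34  0.96  0.33  0.31] cl 9000 z
[... 555 characters left out ...]
 0.51 -0.02] cl 9000 zb 186
[60, (0.18), (0.0), (-0.3), (0.02)] [0.511 0.15  0.132] [ 0.2   0.34 -0.85  2.27  1.2   0.49 -0.09] cl 9000 zb 168
[60, (0.19), (0.0), (-0.3), (0.02)] [0.522 0.15  0.114] [ 0.17  0.39 -0.81  2.27  1.3   0.48 -0.17] cl 9000 zb 150
[60, (0.18), (0.0), (-0.3), (0.02)] [0.533 0.15  0.096] [ 0.15  0.43 -0.77  2.26  1.4   0.48 -0.24] cl 9000 zb 132
[60, (0.19), (0.0), (-0.3), (0.02)] [0.544 0.15  0.078] [ 0.13  0.48 -0.75  2.26  1.49  0.48 -0.3 ] cl 9000 zb 114
[60, (0.18), (0.0), (-0.3), (0.02)] [0.555 0.15  0.06 ] [ 0.12  0.53 -0.73  2.25  1.58  0.48 -0.36] cl 9000 zb 96
[0.555 0.15  0.06 ] [ 0.122  0.53  -0.729  2.247  1.583  0.482 -0.363] tilt 26.8 az 0.0 rollz 0.07
```

Clamp held (force about -1.6 N). Carry it sideways, out from under the lid, to the scale.

Call:
apply_moves(commands=[[10,-0.15,0.05,0.15,0],[10,-0.15,0.05,0.15,0],[10,0.04,0.45,0,0.03],[10,0.04,0.47,0,0.03],[10,0.04,0.47,0,0.03],[10,0.04,0.47,0,0.03],[10,0.04,0.47,0,0.03],[10,0.04,0.47,0,0.03],[10,0.04,0.47,0,0.03],[10,0.04,0.47,0,0.03],[10,0.04,0.47,0,0.03],[10,0.04,0.47,0,0.03]])

```text
clock: 34.65
position: [0.5033, 0.15, 0.1491]
ee_rot: [0.133, 2.672, 0.068]
force: [-0.2, 0.0, -0.7]
width: 0.291
gripper_force: 24.2
```

Call:
apply_moves(commands=[[10,0.18,0,-0.3,0],[10,0.18,0,-0.3,0],[10,0.18,0,-0.3,0],[10,0.18,0,-0.3,0],[10,0.18,0,-0.3,0],[10,0,0,0,0]])

```text
clock: 35.4
position: [0.5572, 0.1488, 0.0579]
ee_rot: [0.135, 2.674, 0.067]
force: [-0.4, -0.2, -0.8]
width: 0.29
gripper_force: 24.2
```

```bash
python3 st.py;python3 - <<'E'
from h import *
im,P=pts('side');save(cv2.resize(im[100:340,220:460],(600,600)),'side6')
# clamp underside estimate / pan z from side depth
P0=np.load('side0.npy');m=(abs(P0[...,0]-.567)<.05)&(abs(P0[...,1]-.15)<.06);print('pan z',np.nanmedian(P0[...,2][m]))
E
```

```text
t 35.4 p [0.5572 0.1488 0.0579] j [ 0.083  0.537 -0.714  2.236  1.555  0.527 -0.437] F [-0.4 -0.2 -0.8] w 0.29
tool x [-0.89   0.106 -0.444] y [0.084 0.994 0.07 ] z [ 0.449  0.025 -0.893] tilt 26.700627804190802
pan z 0.019035396128958104
```

View pics/side6.png

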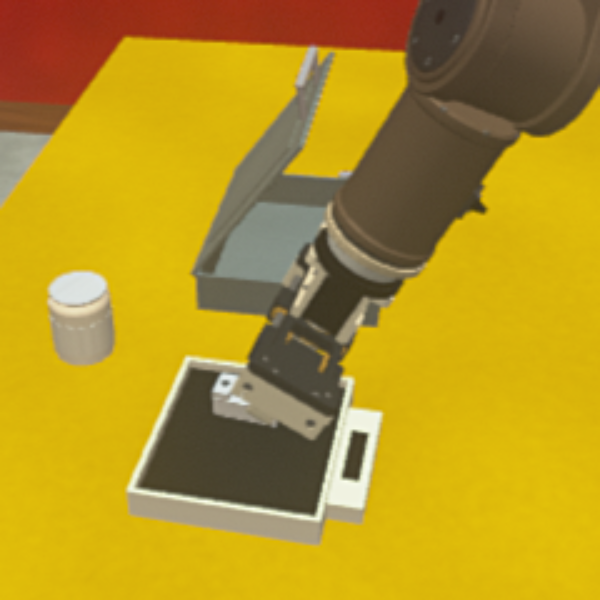

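The side view shows the clamp held level over the pan at (245,395), clear of the rim; lid open, can untouched. Lower slowly.

Call:
apply_moves(commands=[[10,0,0,-0.15,0],[10,0,0,-0.15,0],[10,0,0,-0.1,0],[10,0,0,-0.05,0],[10,0,0,-0.03,0],[10,0,0,-0.03,0],[10,0,0,-0.03,0],[10,0,0,-0.03,0],[10,0,0,0,0],[10,0,0,0,0]])

```text
clock: 36.7
position: [0.5578, 0.1494, 0.0243]
ee_rot: [0.134, 2.672, 0.068]
force: [0.5, 0.6, 0.1]
width: 0.294
gripper_force: 24.2
```

Call:
apply_moves(commands=[[28,0,0,0.01,0],[31,0,0,0,0],[34,0,0,0,0],[38,0,0,0,0],[45,0,0,0,0],[55,0,0,0,0],[60,0,0,0,0],[60,0,0,0,0]], newtons=5)

```text
clock: 37.7
position: [0.5578, 0.1493, 0.0249]
ee_rot: [0.134, 2.672, 0.068]
force: [0.5, -0.4, -0.3]
width: 0.599
gripper_force: 0.0
```

Call:
apply_moves(commands=[[60,-0.05,0,0.1,0],[60,-0.1,0,0.2,0],[60,-0.15,0,0.3,0],[60,-0.2,0,0.4,0],[60,-0.2,0,0.4,0],[60,-0.1,0.2,0.5,0],[60,0,0.3,0.5,0],[60,0,0.3,0.5,0],[60,0,0.3,0.3,0],[60,0,0,0,0],[60,0,0,0,0]])

```text
clock: 39.08
position: [0.5093, 0.2141, 0.2159]
ee_rot: [0.134, 2.673, 0.066]
force: [0.2, -0.3, -0.3]
width: 0.602
gripper_force: 0.0
```

```bash
python3 st.py;python3 - <<'E'
from h import *
im,P=pts('side');save(im,'side7');g=im.min(-1)
m=(abs(P[...,0]-.567)<.07)&(abs(P[...,1]-.15)<.08)&(P[...,2]>.03)&(P[...,2]<.06)&(g>110)
q=P[m];print(len(q),np.round(np.nanpercentile(q,[5,50,95],axis=0),3))
if len(q)>5: print(cv2.minAreaRect((q[:,:2]*1000).astype(np.float32)))
mm=(abs(P[...,0]-.567)<.06)&(abs(P[...,1]-.15)<.07)&(P[...,2]<.026);print('pan z',np.nanmedian(P[...,2][mm]))
im,P=pts('scene')
m=(abs(P[...,1]+.172)<.09)&(P[...,0]>.53)&(P[...,0]<.66)&(P[...,2]>.06)&(P[...,2]<.19)
q=P[m];k=np.polyfit(q[:,0],q[:,2],1);print('lid',np.arctan(-k[0]))
A=np.load('scene0.npy')
for n,c in (('can',(.759,.023)),('bearing',(.48,.39))):
    for Q in (A,P):
        z=(abs(Q[...,0]-c[0])<.06)&(abs(Q[...,1]-c[1])<.06)&(Q[...,2]>.008);print(n,np.round(np.nanmedian(Q[z],axis=0),4))
E
```

```text
t 39.08 p [0.5093 0.2141 0.2159] j [ 0.147  0.252 -0.944  2.097  0.839  0.689  0.116] F [ 0.2 -0.3 -0.3] w 0.602
tool x [-0.889  0.106 -0.445] y [0.084 0.994 0.069] z [ 0.449  0.024 -0.893] tilt 26.74191971692231
285 [[0.543 0.137 0.031]
 [0.569 0.152 0.037]
 [0.594 0.164 0.043]]
((568.8041381835938, 148.39732360839844), (30.668413162231445, 56.85783004760742), 84.03663635253906)
pan z 0.015284453840106182
lid 0.9429806926239135
can [0.7718 0.0092 0.0596]
can [0.7726 0.0093 0.0587]
bearing [0.4803 0.389  0.0122]
bearing [0.4813 0.3893 0.0122]
```

```bash
python3 -c "
from cell import arm
print(arm.sign_off())"
```

```text
the job is handed in; nothing more can be done
None
```

The job is handed in at about 39 s of the 72 s limit: the clamp rests on the scale pan (sunk about 4 mm), the lid stands open at about 0.94 rad by camera (stop 0.95), the can and bearing read unmoved, and the wrench was not re-measured. One joint reading mid-task (0.119 against a 0.12 limit) touched its range edge within rounding.

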